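Clamp a mallet-head blank in the cam vise for drilling

TASK

Clamp the mallet-head blank in the cam vise so that it is ready for drilling: lay it on the vise's bed between the jaws, pencil cross up, and butt it gently against the end stop. Then crank the cam round until the follower roller rests on the cam's flat dwell, so that the jaw stays tight on the blank when you let go of the handle. Never force the handle, and leave the other things on the bench where they are.

Things in the scene. Friction and masses are not known exactly. Their poses are not given: they have to be found in the camera images.
- vise: Hand-cranked cam vise screwed to the bench: grey base 130 x 245 x 12 mm, low fixed jaw, sliding jaw, follower carriage with roller, plate cam, crank. Origin on the bench under the middle of the work seat; z up, y from the moving jaw to the fixed jaw (clamping direction), x along the jaws to the end stop. Fixed jaw's face at y = +25 mm. Jaw tops 42 mm, stop top 44 mm above the bench.
- seat (a point): Middle of the work seat, on the steel bed, 24 mm above the bench, with the vise's axes. A correctly seated blank has its origin here.
- stop: End stop, a light steel plate held by one small screw: it takes a gentle push, and must not be pushed with over 40 N. Origin on its working face, which lies 55 mm from the seat's middle along the vise's x and looks to -x; origin 18 mm, top edge 44 mm above the bench.
- jaw: Moving jaw, a steel bar 90 mm long, 14 mm thick, top 42 mm above the bench. Origin in its clamping face, at bench height. Fully open the face is at vise y = -33 mm: the 50 mm blank has 8 mm of play. Springs on the follower carriage push it to the vise's +y; once it has pushed the blank against the fixed jaw it stands still while the carriage goes on and loads the springs.
- shaft (a point): Axis of the upright camshaft, 123 mm from the seat's middle along the vise's -y; 54 mm above the bench, in the hub. Under the crank the steel plate cam (radius 16 to 34 mm) bears on the follower's brass roller on the jaw's side. Its dwell, at full lift, spans 28 degrees and lets the crank stand; past it the cam falls away, drags the handle on (20 N) and the jaw springs open.
- crank: Steel crank, z up, origin on the shaft at bench height; its arm points along its own -y to the handle. Clockwise seen from above clamps. The vise starts open, the arm within 25 degrees of the vise's -y. The crank fits on a splined hub, so where the dwell comes is different every time: its middle is 125 to 285 degrees on from the start. Let go before the dwell, the springs turn it back.
- grip: Black upright crank handle, diameter 22 to 23.5 mm, 60 mm tall, turning freely on its spindle 55 mm from the shaft; hold it lightly (over 140 N between fingers and handle is too much). Origin at the middle of its lower end, 60 mm above the bench. Effort along its circle: about 1 N; 5 N when the jaw meets the blank, climbing to 11 N; at the dwell it falls within 15 degrees to under 2 N.
- blank: The mallet-head blank: a beech block 110 x 50 x 50 mm, 0.19 kg, with a pencil cross on top; the longest block on the bench. Origin at the middle of its underside, x along its length, z up; the two ends are alike.
- offcut: Bystander: a lower pine offcut 70 x 45 x 22 mm. Origin under its middle.
- square: Bystander: try square, wooden stock 110 mm, blade reaching 155 mm. Origin under the middle of the stock.
- pencil: Bystander: flat carpenter's pencil 165 x 13 x 8 mm. Origin under its middle.
- sander: Bystander: sanding block 115 x 62 x 38 mm. Origin under its middle.
- glue: Bystander: glue bottle, diameter 56, 170 mm tall. Origin under its middle.
- screws: Bystander: glass jar of screws, diameter 68, 85 mm tall. Origin under its middle.
Not all that is in view belongs to the job. What is shaped like the blank but purple is not meant.

How it is judged:
By the outcome, as a careful person would: the job done as asked, in the order asked, and still so for the second after the job is handed in, with the robot touching nothing.
It also fails if it takes over 72 s, if anything falls off the work surface, if the arm or the gripper's body presses on something with over 40 N, if the wrist force passes 120 N, or if a joint passes its speed limit or range.

ROBOT

A 6-joint arm with a two-finger parallel gripper is mounted at the origin on the work surface. World frame = base frame: x ahead of the robot, y to its left, z up, the work surface at z = 0. Lengths are in mm, angles in rad, forces in N, time in s.
With the tool pointing down it reaches from about 250 to 800 mm from the base axis. Payload 8.5 kg.
Tool frame: the origin (TCP) lies at the very end of the fingers, on their centre line; the grasp point (between the pads) lies 19 mm behind it (bot.grasp_offset is the distance from the TCP to the grasp point, in mm); z points along the fingers, y is the direction in which the jaws open and shut (so a half turn about z gives the same grasp; the last joint's range is limited). The gripper opens to 85 mm and grips with 20 to 120 N. Pads are 22 mm wide; open, the fingers measure 114 mm over their backs; the gripper's body (76 mm by 85 mm) begins 54 mm behind the grasp point. The pads swing forward as they close: fully open they stand 13 mm farther back than shut.
Start: joints at [1.197, 0.238, -0.013, 1.319, 0, 1.571], TCP at [191.689, 488.707, 231.276] pointing down, gripper open.
Joint ranges: [-2.66, 2.66], [-1.03, 1.9], [-1.14, 1.46], [-1.82, 2.27], [-1.45, 1.34], [-3.14, 3.14]. Speed limits (rad/s): [2.22, 2.22, 2.79, 3.14, 3.14, 3.14].

INTERFACE

Orientations are given as a rotation vector (axis times angle).
In Python, from plant import bot gives the robot as it stands.
- The arm moves only by the tool send_rows, never from a script. Its argument "steps" is a list of rows, each an object of numbers: "tx", "ty", "tz": the shift along the tool's x, y, z in mm; "roll": the turn about the tool's z in rad. A call has exactly 10 rows; each row is the pose to reach, as a shift and turn from the pose commanded when the call began, along the tool's axes at that moment; what a row does not reach only later rows make up. A row lasts 1/10 s, in which the tool goes at most 50 mm and 8.59 degrees, less where a joint would pass 70% of its speed; a pose out of reach is approached as far as the arm can. A call with a gripper value outside its range is refused whole. "claw" is the opening, from 0 (shut) to 1 (fully open), set as the call begins (left out, the last holds). The fingers move at their own pace and stop on an object; the grip force is fixed at half the most. Time passes only in rows, so rows that repeat a pose let the fingers close, or fill a call up. It gives the time, the measured TCP pose, the force and the opening at its end, in the units of the state.
- bot.sense(): the state, without advancing time (a new reading comes with each control period).
- bot.grab_frame(name): name is "side" or "top"; returns a dict with "color" (420x560x3 uint8, red, green, blue), "depth" (420x560 float32, mm along the optical axis (not along the pixel's ray), 0 where there is no reading), "camera_matrix" (3x3 intrinsics, pixels), "R" (3x3) and "t" (3): a world point X has camera coordinates R X + t. Camera axes: x right, y down, z forward; pixel columns grow to the right and rows downward; lengths in mm; the calibration is good to about 2 mm. A picture is of the moment at which its call begins.
- bot.job_done(): hands the job in, once; it reports no verdict.
The state is a dict: "t": time; "qpos": joint angles; "qd": joint speeds; "joint_torque": joint torques, N m; "tool_pos": TCP position; "ee_rot": TCP orientation; "contact_force": force on the tool from outside, world axes, zero at the start; "ft_torque": the same for the moment, N m; "width": finger opening in mm.
Only numpy, scipy, OpenCV 4.12 (cv2) and the standard library are available. Lean on these libraries where they do the work, as an engineer would, in place of code of your own. Each camera call takes 0.05 s, during which the arm holds its last target.

## Working session

There is one attempt and no reset: what is moved stays moved. The work goes in short steps, Python scripts to look and compute and a tool call to move; the robot and the scene stay as the last step left them, time stands still between calls to the robot, and variables do not carry over. Pictures are saved under pics/ and viewed, and the job is handed in when it is done.

Besides the shell and the picture viewer there is one more tool, called after ">>>" in YAML: its name, and indented under it one key for each argument. send_rows: Moves the arm, as the interface text tells. Its arguments: {"type":"object","properties":{"steps":{"type":"array","items":{"type":"object","properties":{"tx":{"type":"number"},"ty":{"type":"number"},"tz":{"type":"number"},"roll":{"type":"number"}}}},"claw":{"type":"number"}},"required":["steps"]}

```bash
ls; mkdir -p pics; cat > h.py <<'E'
import numpy as np, cv2
from plant import bot
def grab(n,fn=None):
    f=bot.grab_frame(n)
    if fn: cv2.imwrite('pics/'+fn,cv2.cvtColor(f['color'],cv2.COLOR_RGB2BGR))
    np.savez('last_%s.npz'%n,**f)
    return f
def load(n): return np.load('last_%s.npz'%n)
def proj(f,X):
    X=np.atleast_2d(X).astype(float); c=X@f['R'].T+f['t']; p=c@f['camera_matrix'].T
    return p[:,:2]/p[:,2:]
def ray(f,uv,z):
    uv=np.atleast_2d(uv).astype(float); K=f['camera_matrix']
    d=np.c_[uv,np.ones(len(uv))]@np.linalg.inv(K).T@f['R']
    o=-f['R'].T@f['t']
    s=(z-o[2])/d[:,2]
    return o+d*s[:,None]
def cloud(f):
    K=f['camera_matrix'];h,w=f['depth'].shape
    u,v=np.meshgrid(np.arange(w),np.arange(h)); z=f['depth']
    c=np.stack([(u-K[0,2])/K[0,0]*z,(v-K[1,2])/K[1,1]*z,z],-1)
    P=(c-f['t'])@f['R']; P[z==0]=np.nan
    return P
E
python3 - <<'E'
from h import *
for n in('side','top'):
    f=grab(n,n+'0.png'); print(n,f['camera_matrix'],-f['R'].T@f['t'],f['R'])
s=bot.sense(); print(s)
E
```

```text
pics
side [[472.04992532   0.         278.28318325]
 [  0.         472.04992532 213.73082341]
 [  0.           0.           1.        ]] [ -13.87146033 -555.59370834 1024.04422216] [[ 0.67230388 -0.74019617 -0.01082247]
 [-0.58172445 -0.5192131  -0.62611055]
 [ 0.45782546  0.42723225 -0.77965919]]
top [[531.33959285   0.         287.08129445]
 [  0.         531.33959285 212.07407337]
 [  0.           0.           1.        ]] [ 358.93660674   -4.55089451 1266.4698411 ] [[ 0.00763872 -0.99945267  0.03218715]
 [-0.98492876 -0.01308191 -0.17246506]
 [ 0.17279173 -0.03038464 -0.98448961]]
{'t': 0.1, 'qpos': array([ 1.19698495e+00,  2.38707166e-01, -1.41418155e-02,  1.31920017e+00,
        7.26581041e-07,  1.57078442e+00]), 'qd': array([ 0.00178511,  0.00048814,  0.00096454, -0.00064588,  0.00028623,
        0.00132923]), 'joint_torque': array([ 1.67178860e-03, -5.39720356e+01,  3.46999025e+01,  1.34060631e-02,
        3.06264837e-05,  9.61392715e-06]), 'tool_pos': array([191.58058484, 488.40958621, 230.76001217]), 'ee_rot': array([-5.83706896e-01, -3.08665186e+00,  1.93330362e-03]), 'contact_force': array([-1.2125618 ,  0.18936976, -0.28818864]), 'ft_torque': array([ 0.029109  ,  0.00412027, -0.01181141]), 'width': 85.34725416373416}
```

View pics/top0.png

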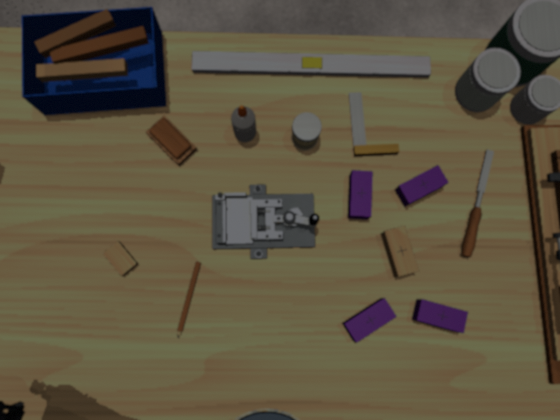

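View pics/side0.png

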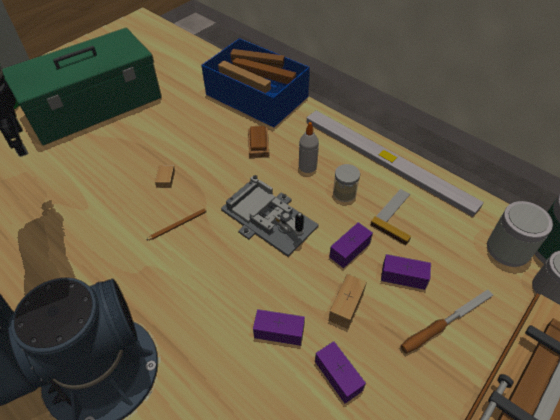

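```bash
python3 - <<'E'
from h import *
t=load('top');s=load('side')
def crop(f,r,fn,k):
    x0,y0,x1,y1=r
    im=cv2.cvtColor(f['color'],cv2.COLOR_RGB2BGR)[y0:y1,x0:x1]
    im=cv2.resize(im,None,fx=k,fy=k,interpolation=cv2.INTER_CUBIC)
    im=np.clip(im.astype(float)*1.6,0,255).astype(np.uint8)
    cv2.imwrite('pics/'+fn,im)
crop(t,(200,175,330,265),'tv.png',6)
crop(s,(210,165,330,260),'sv.png',6)
crop(t,(370,215,430,285),'tb.png',8)
crop(s,(320,265,375,335),'sb.png',8)
P=cloud(t)
print(P[100:260:20,150:300:30].round())
E
```

```text
[[[842. 289.  47.]
  [864. 227.  -5.]
  [864. 152.  -3.]
  [866.  77.  -3.]
  [867.   1.  -2.]]

 [[809. 298.  -2.]
  [810. 224.  -2.]
  [812. 150.  -2.]
  [765.  67. 133.]
  [ nan  nan  nan]]

 [[757. 295.   0.]
  [747. 215.  36.]
  [758. 148.   2.]
  [756.  73.  14.]
  [762.   0.  -0.]]

 [[706. 292.   0.]
  [700. 215.  24.]
  [709. 147.  -3.]
  [709.  73.   1.]
  [710.  -1.   1.]]

 [[656. 290.  -1.]
  [657. 217.   1.]
  [658. 145.   1.]
  [658.  71.   6.]
  [661.  -1.  -2.]]

 [[606. 287.   1.]
  [608. 216.  -2.]
  [608. 143.  -0.]
  [605.  69.  24.]
  [604.  -2.  32.]]

 [[558. 285.  -2.]
  [559. 213.  -1.]
  [559. 142.   0.]
  [557.  68.  24.]
  [556.  -3.  36.]]

 [[509. 281.   4.]
  [510. 211.   2.]
  [511. 140.  -2.]
  [509.  67.  21.]
  [510.  -3.  21.]]]
```

View pics/tv.png

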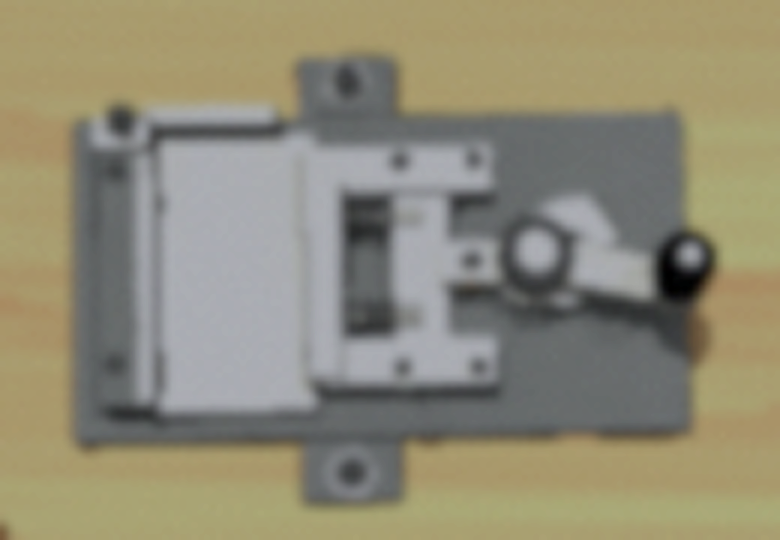

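View pics/sv.png

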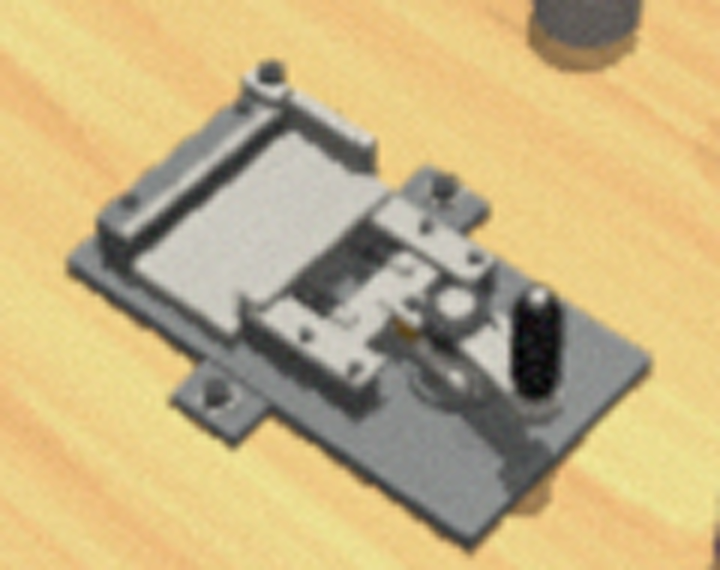

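View pics/tb.png

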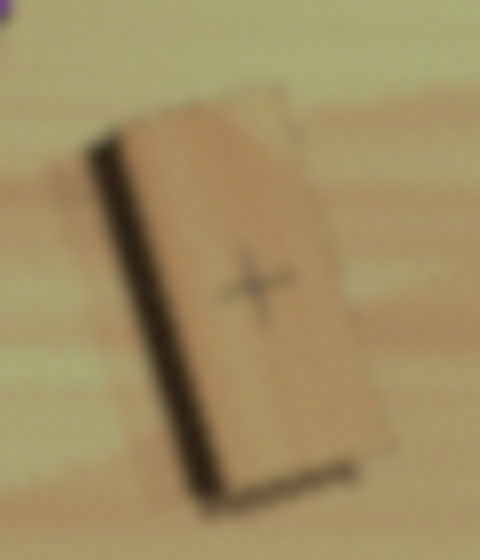

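View pics/sb.png

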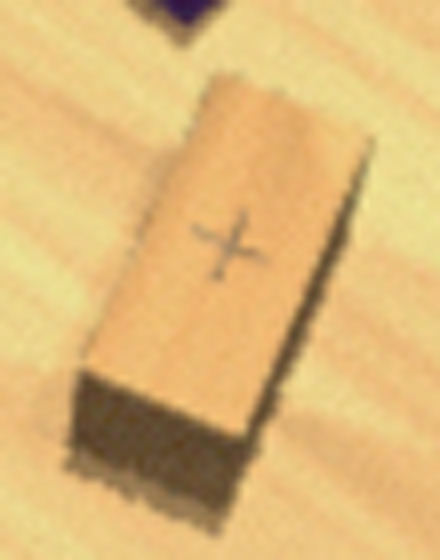

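```bash
python3 - <<'E'
from h import *
t=load('top');s=load('side')
def T(x,y,o=(200,175),k=6): return ((x+.5)/k-.5+o[0],(y+.5)/k-.5+o[1])
def S(x,y): return T(x,y,(210,165),6)
def TB(x,y): return T(x,y,(370,215),8)
def SB(x,y): return T(x,y,(320,265),8)
def tri(a,b):
    A=[];B=[]
    for f,uv in((t,a),(s,b)):
        P=f['camera_matrix']@np.c_[f['R'],f['t']]
        for i in(0,1): r=uv[i]*P[2]-P[i];A.append(r[:3]);B.append(-r[3])
    x,res,_,_=np.linalg.lstsq(np.array(A),np.array(B),rcond=None)
    e=[np.linalg.norm(proj(t,x)[0]-a),np.linalg.norm(proj(s,x)[0]-b)]
    return x.round(1),np.round(e,2)
print('cross',tri(TB(258,285),SB(228,243)))
print('handle top',tri(T(690,255),S(540,298)))
print('hub top',tri(T(537,250),S(461,303)))
print('stop screw',tri(T(121,120),S(271,72)))
print('base corners: ',tri(T(682,112),S(650,365)),tri(T(690,430),S(470,545)),tri(T(80,443),S(72,265)))
print('lug holes',tri(T(348,83),S(442,187)),tri(T(350,472),S(217,393)))
print('jaw-rail screws',tri(T(400,160),S(428,227)),tri(T(473,160),S(478,260)),tri(T(403,368),S(308,333)),tri(T(478,367),S(360,370)))
print('fixed jaw screws',tri(T(117,172),S(245,108)),tri(T(117,365),S(128,200)))
print('basecorn z12',ray(t,[T(75,118),T(682,112),T(690,430),T(80,443)],12).round(1))
print('blank z50',ray(t,[TB(118,133),TB(283,88),TB(390,448),TB(222,500)],50).round(1), ray(s,[SB(218,75),SB(372,140),SB(245,437),SB(82,372)],50).round(1))
for n,f in(('t',t),('s',s)):
    P=cloud(f); 
    m=np.zeros(f['depth'].shape,bool)
    if n=='t': m[240:265,395:405]=1
    else: m[285:305,345:352]=1
    print('blank top z',np.nanmedian(P[m][:,2]))
E
```

```text
cross (array([ 485.5, -306.8,   54.3]), array([0.28, 0.35]))
handle top (array([ 549.9, -100.4,  120.6]), array([0.11, 0.13]))
hub top (array([561.2, -46.8,  61.9]), array([0.28, 0.31]))
stop screw (array([610.5, 114.8,  55. ]), array([0.09, 0.1 ]))
base corners:  (array([ 626.5, -106. ,    6.3]), array([0.45, 0.52])) (array([ 498. , -109.6,    6.9]), array([0.06, 0.07])) (array([490.4, 131.4,   7.9]), array([0.12, 0.13]))
lug holes (array([634.4,  28.4,  18.6]), array([0.15, 0.16])) (array([479.3,  24.7,  14.7]), array([0.06, 0.07]))
jaw-rail screws (array([600. ,   6.8,  36.7]), array([0.01, 0.02])) (array([601. , -22.1,  35.3]), array([0.18, 0.19])) (array([517.7,   4.3,  38.9]), array([0.12, 0.14])) (array([519.1, -25.1,  36. ]), array([0.28, 0.31]))
fixed jaw screws (array([592.8, 116.5,  42.9]), array([0.17, 0.18])) (array([516.2, 114.5,  45.2]), array([0.19, 0.21]))
basecorn z12 [[ 620.2  137.2   12. ]
 [ 626.1 -106.2   12. ]
 [ 497.6 -109.3   12. ]
 [ 489.7  131.1   12. ]]
blank z50 [[ 530.3 -268.6   50. ]
 [ 544.2 -317.3   50. ]
 [ 439.9 -345.1   50. ]
 [ 424.6 -296.    50. ]] [[ 530.5 -268.8   50. ]
 [ 542.9 -316.2   50. ]
 [ 441.1 -345.7   50. ]
 [ 426.4 -299.4   50. ]]
blank top z 50.12426610847275
blank top z 50.5187889085912
```

```bash
python3 - <<'E'
from h import *
t=load('top');s=load('side')
g=cv2.cvtColor(t['color'],cv2.COLOR_RGB2GRAY).astype(float)
print('rows fixed jaw',[int(x) for x in g[205:235,218:232].mean(0)])
print(ray(t,[(u,220) for u in range(218,232)],42)[:,1].round(1))
print('movjaw cols',[int(x) for x in g[205:235,245:262].mean(0)])
print(ray(t,[(u,220) for u in range(245,262)],42)[:,1].round(1))
print('stop rows',[int(x) for x in g[188:204,230:243].mean(1)])
print(ray(t,[(236,v) for v in range(188,204)],44)[:,0].round(1))
P=cloud(t)
# depth profile along x in columns 230..243
print(np.nanmedian(P[186:204,230:243,2],axis=1).round(0)); 
print(np.nanmedian(P[205:235,212:262,2],axis=0).round(0))
E
```

```text
rows fixed jaw [64, 64, 65, 69, 82, 97, 100, 89, 85, 98, 107, 108, 108, 108]
[118.2 115.9 113.6 111.2 108.9 106.6 104.3 102.   99.7  97.3  95.   92.7
  90.4  88.1]
movjaw cols [108, 108, 108, 107, 104, 99, 101, 105, 108, 108, 103, 89, 68, 58, 59, 60, 60]
[55.6 53.2 50.9 48.6 46.3 43.9 41.6 39.3 37.  34.6 32.3 30.  27.6 25.3
 23.  20.7 18.3]
stop rows [95, 95, 95, 97, 102, 106, 102, 83, 53, 54, 82, 102, 108, 108, 108, 107]
[629.3 626.9 624.5 622.1 619.7 617.3 614.9 612.5 610.1 607.7 605.3 603.
 600.6 598.2 595.8 593.4]
[-0.  2.  0. -0. -2.  1. -0. 46. 43. 43. 42. 30. 24. 24. 24. 23. 23. 23.]
[10. 13. 12. 13. 12. 41. 42. 42. 42. 42. 43. 43. 43. 43. 27. 24. 25. 23.
 23. 24. 24. 23. 24. 25. 24. 25. 24. 24. 24. 25. 24. 24. 24. 24. 24. 24.
 23. 23. 25. 42. 44. 42. 42. 43. 42. 30. 17. 32. 15. 15.]
```

```bash
cat >> h.py <<'E'
from scipy.spatial.transform import Rotation as Ro
def shift(target,yaw=None,s=None):
    """tool-frame shift to world TCP target and roll to bring tool y to world angle yaw(deg, mod 180)"""
    s=s or bot.sense(); R=Ro.from_rotvec(s['ee_rot']).as_matrix()
    d=R.T@(np.array(target,float)-s['tool_pos']); y=R[:,1]; a=np.degrees(np.arctan2(y[1],y[0]))
    r=None
    if yaw is not None:
        r=-np.radians((yaw-a+90)%180-90)
    print('t',round(s['t'],2),'pos',s['tool_pos'].round(1),'yangle',round(a,2),'tilt z',R[:,2].round(4),'F',s['contact_force'].round(1),'w',round(s['width'],1),'q',s['qpos'].round(2))
    print('shift',d.round(1),'roll',r if r is None else round(r,3))
E
python3 - <<'E'
from h import *
shift((485.3,-307,150),105.5)
E
```

```text
t 0.1 pos [191.6 488.4 230.8] yangle 68.58 tilt z [-5.0e-04 -1.2e-03 -1.0e+00] F [-1.2  0.2 -0.3] w 85.3 q [ 1.2   0.24 -0.01  1.32  0.    1.57]
shift [-563.9 -633.1   81.6] roll -0.644
```

>>> send_rows:
  steps:
    - {"tx":-33,"ty":-37,"tz":0,"roll":-0.1}
    - {"tx":-66,"ty":-74,"tz":0,"roll":-0.2}
    - {"tx":-99,"ty":-111,"tz":0,"roll":-0.3}
    - {"tx":-132,"ty":-148,"tz":0,"roll":-0.4}
    - {"tx":-165,"ty":-185,"tz":0,"roll":-0.5}
    - {"tx":-198,"ty":-222,"tz":0,"roll":-0.6}
    - {"tx":-231,"ty":-259,"tz":0,"roll":-0.644}
    - {"tx":-264,"ty":-296,"tz":0,"roll":-0.644}
    - {"tx":-297,"ty":-333,"tz":0,"roll":-0.644}
    - {"tx":-330,"ty":-370,"tz":0,"roll":-0.644}
  claw: 1

```text
t: 1.1
tool_pos: [363.8, 21.7, 231.4]
ee_rot: [-0.423, 3.112, -0.0]
contact_force: [1.1, 0.6, 0.3]
width: 85.4
```

```bash
python3 - <<'E'
from h import *
shift((485.3,-307,110),105.5)
E
```

```text
t 1.1 pos [363.8  21.7 231.4] yangle 105.49 tilt z [ 5.e-04  0.e+00 -1.e+00] F [1.1 0.6 0.3] w 85.4 q [ 0.06 -0.04 -0.33  1.28  0.   -0.21]
shift [ -29.2 -349.2  121.4] roll -0.0
```

>>> send_rows:
  steps:
    - {"tx":-4,"ty":-45,"tz":0}
    - {"tx":-8,"ty":-90,"tz":5}
    - {"tx":-12,"ty":-135,"tz":15}
    - {"tx":-16,"ty":-180,"tz":30}
    - {"tx":-19,"ty":-225,"tz":50}
    - {"tx":-22,"ty":-265,"tz":70}
    - {"tx":-25,"ty":-300,"tz":90}
    - {"tx":-27,"ty":-330,"tz":110}
    - {"tx":-29,"ty":-349,"tz":121}
    - {"tx":-29,"ty":-349,"tz":121}

```text
invalid input at $.steps[0]: expected keys tx, ty, tz, roll
```

```bash
python3 - <<'E'
from h import *
shift((485.3,-307,26),105.5)
f=grab('top','t2.png');g=grab('side','s2.png')
im=np.hstack([f['color'][180:330,330:480],g['color'][200:350,260:410]])
cv2.imwrite('pics/c2.png',cv2.resize(im[...,::-1],None,fx=2.6,fy=2.6))
E
```

```text
t 1.1 pos [363.8  21.7 231.4] yangle 105.49 tilt z [ 5.e-04  0.e+00 -1.e+00] F [1.1 0.6 0.3] w 85.4 q [ 0.06 -0.04 -0.33  1.28  0.   -0.21]
shift [ -29.2 -349.2  205.4] roll -0.0
```

View pics/c2.png

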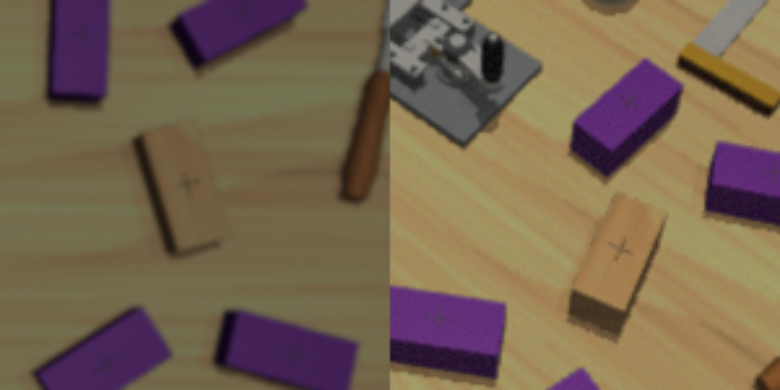

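>>> send_rows:
  steps:
    - {"tx":-4,"ty":-45,"tz":0,"roll":0}
    - {"tx":-8,"ty":-90,"tz":5,"roll":0}
    - {"tx":-12,"ty":-135,"tz":15,"roll":0}
    - {"tx":-16,"ty":-180,"tz":30,"roll":0}
    - {"tx":-19,"ty":-225,"tz":50,"roll":0}
    - {"tx":-22,"ty":-265,"tz":70,"roll":0}
    - {"tx":-25,"ty":-300,"tz":90,"roll":0}
    - {"tx":-27,"ty":-330,"tz":110,"roll":0}
    - {"tx":-29,"ty":-349,"tz":121,"roll":0}
    - {"tx":-29,"ty":-349,"tz":121,"roll":0}

```text
t: 2.2
tool_pos: [484.8, -305.7, 107.9]
ee_rot: [0.421, -3.111, -0.003]
contact_force: [-0.5, 1.1, 0.6]
width: 85.4
```

```bash
python3 - <<'E'
from h import *
shift((485.3,-307,26),105.5)
f=grab('top','t2.png');g=grab('side','s2.png')
im=np.hstack([f['color'][180:330,330:480],g['color'][200:350,260:410]])
cv2.imwrite('pics/c3.png',cv2.resize(im[...,::-1],None,fx=2.6,fy=2.6))
E
```

```text
t 2.2 pos [ 484.8 -305.7  107.9] yangle 105.4 tilt z [-0.0027  0.0014 -1.    ] F [-0.5  1.1  0.6] w 85.4 q [-0.56  0.39 -0.12  1.06 -0.   -0.83]
shift [-0.4 -1.6 81.9] roll -0.002
```

View pics/c3.png

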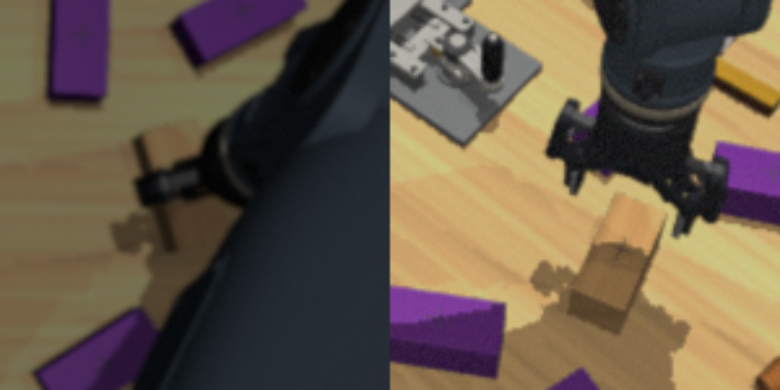

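Gripper straddles the blank (side view, cross between the fingers). Go down, then close in place.

>>> send_rows:
  steps:
    - {"tx":0,"ty":-1,"tz":15,"roll":0}
    - {"tx":0,"ty":-1,"tz":32,"roll":0}
    - {"tx":0,"ty":-1,"tz":50,"roll":0}
    - {"tx":0,"ty":-1,"tz":65,"roll":0}
    - {"tx":0,"ty":-1,"tz":75,"roll":0}
    - {"tx":0,"ty":-1,"tz":81,"roll":0}
    - {"tx":0,"ty":-1,"tz":81,"roll":0}
    - {"tx":0,"ty":-1,"tz":81,"roll":0}
    - {"tx":0,"ty":-1,"tz":81,"roll":0}
    - {"tx":0,"ty":-1,"tz":81,"roll":0}

```text
t: 3.3
tool_pos: [485.5, -306.0, 29.9]
ee_rot: [-0.423, 3.112, -0.001]
contact_force: [-0.0, 0.7, 0.8]
width: 85.2
```

>>> send_rows:
  steps:
    - {"tx":0,"ty":0,"tz":0,"roll":0}
    - {"tx":0,"ty":0,"tz":0,"roll":0}
    - {"tx":0,"ty":0,"tz":0,"roll":0}
    - {"tx":0,"ty":0,"tz":0,"roll":0}
    - {"tx":0,"ty":0,"tz":0,"roll":0}
    - {"tx":0,"ty":0,"tz":0,"roll":0}
    - {"tx":0,"ty":0,"tz":0,"roll":0}
    - {"tx":0,"ty":0,"tz":0,"roll":0}
    - {"tx":0,"ty":0,"tz":0,"roll":0}
    - {"tx":0,"ty":0,"tz":0,"roll":0}
  claw: 0

```text
t: 4.3
tool_pos: [485.3, -306.1, 29.8]
ee_rot: [-0.423, 3.113, -0.001]
contact_force: [-1.1, -0.3, 5.8]
width: 48.6
```

```bash
python3 - <<'E'
from h import *
shift((485.3,-307,150))
E
```

```text
t 4.3 pos [ 485.3 -306.1   29.8] yangle 105.48 tilt z [ 5.e-04 -6.e-04 -1.e+00] F [-1.1 -0.3  5.8] w 48.6 q [-0.56  0.46 -0.24  0.88 -0.   -0.83]
shift [   0.3   -1.  -120.2] roll None
```

>>> send_rows:
  steps:
    - {"tx":0,"ty":0,"tz":-8,"roll":0}
    - {"tx":0,"ty":0,"tz":-20,"roll":0}
    - {"tx":0,"ty":0,"tz":-40,"roll":0}
    - {"tx":0,"ty":0,"tz":-60,"roll":0}
    - {"tx":0,"ty":0,"tz":-80,"roll":0}
    - {"tx":0,"ty":0,"tz":-100,"roll":0}
    - {"tx":0,"ty":0,"tz":-120,"roll":0}
    - {"tx":0,"ty":0,"tz":-140,"roll":0}
    - {"tx":0,"ty":0,"tz":-150,"roll":0}
    - {"tx":0,"ty":0,"tz":-150,"roll":0}

```text
t: 5.3
tool_pos: [485.8, -306.2, 181.0]
ee_rot: [-0.423, 3.111, -0.003]
contact_force: [0.4, -0.0, -2.7]
width: 48.5
```

```bash
python3 - <<'E'
from h import *
g=grab('side')
cv2.imwrite('pics/c4.png',cv2.resize(g['color'][150:350,230:430][...,::-1],None,fx=3,fy=3))
# seat
y=np.radians(1.5); sx=np.array([np.cos(y),np.sin(y)]); sy=np.array([-np.sin(y),np.cos(y)])
p=np.array([557.3,76.3])-8*sx-3*sy; print(p)
shift((*p,180),91.5)
E
```

```text
[549.38127225  73.09161244]
t 5.35 pos [ 485.3 -305.9  179.7] yangle 105.48 tilt z [ 8.e-04 -6.e-04 -1.e+00] F [-0.   0.1 -3.4] w 48.4 q [-0.56  0.34 -0.    1.23 -0.   -0.83]
shift [-162.9  348.1   -0.4] roll 0.244
```

View pics/c4.png

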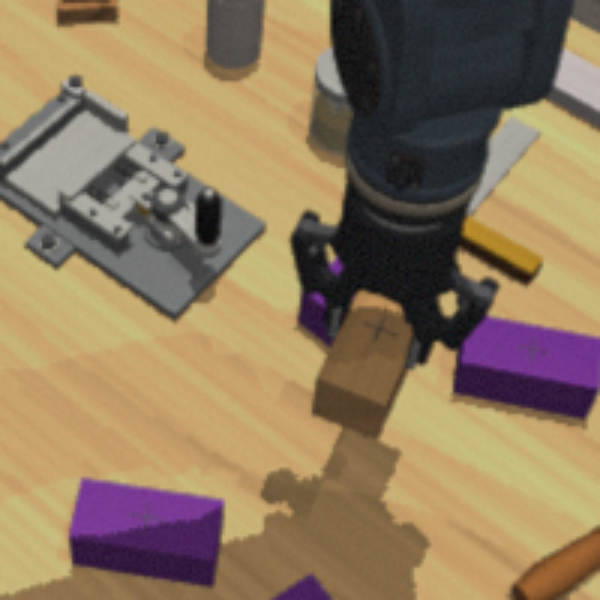

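>>> send_rows:
  steps:
    - {"tx":-12,"ty":26,"tz":0,"roll":0.02}
    - {"tx":-31,"ty":66,"tz":0,"roll":0.05}
    - {"tx":-51,"ty":109,"tz":0,"roll":0.08}
    - {"tx":-71,"ty":152,"tz":0,"roll":0.11}
    - {"tx":-91,"ty":195,"tz":0,"roll":0.14}
    - {"tx":-111,"ty":238,"tz":0,"roll":0.17}
    - {"tx":-131,"ty":281,"tz":0,"roll":0.2}
    - {"tx":-149,"ty":318,"tz":0,"roll":0.23}
    - {"tx":-160,"ty":341,"tz":0,"roll":0.244}
    - {"tx":-163,"ty":348,"tz":0,"roll":0.244}

```text
t: 6.35
tool_pos: [549.0, 75.6, 177.9]
ee_rot: [0.045, -3.139, -0.0]
contact_force: [0.6, -0.7, -1.6]
width: 48.7
```

>>> send_rows:
  steps:
    - {"tx":0,"ty":0,"tz":10,"roll":0}
    - {"tx":0,"ty":0,"tz":30,"roll":0}
    - {"tx":0,"ty":0,"tz":50,"roll":0}
    - {"tx":0,"ty":0,"tz":65,"roll":0}
    - {"tx":0,"ty":0,"tz":75,"roll":0}
    - {"tx":0,"ty":0,"tz":80,"roll":0}
    - {"tx":0,"ty":0,"tz":85,"roll":0}
    - {"tx":0,"ty":0,"tz":85,"roll":0}
    - {"tx":0,"ty":0,"tz":85,"roll":0}
    - {"tx":0,"ty":0,"tz":85,"roll":0}

```text
t: 7.35
tool_pos: [549.7, 73.1, 94.9]
ee_rot: [-0.041, 3.14, -0.0]
contact_force: [0.4, 0.4, -1.8]
width: 48.5
```

```bash
python3 - <<'E'
from h import *
g=grab('side');f=grab('top')
cv2.imwrite('pics/c5.png',cv2.resize(g['color'][120:270,200:340][...,::-1],None,fx=4,fy=4))
cv2.imwrite('pics/c6.png',cv2.resize(f['color'][170:275,190:330][...,::-1],None,fx=5,fy=5))
shift((549.4,73.1,56),91.5)
E
```

```text
t 7.45 pos [549.7  73.1  94.8] yangle 91.51 tilt z [ 8.e-04 -0.e+00 -1.e+00] F [ 0.  -0.3 -2.5] w 49.0 q [ 0.13  0.37 -0.19  1.01 -0.    0.11]
shift [ 0.3 -0.  38.8] roll 0.0
```

View pics/c5.png

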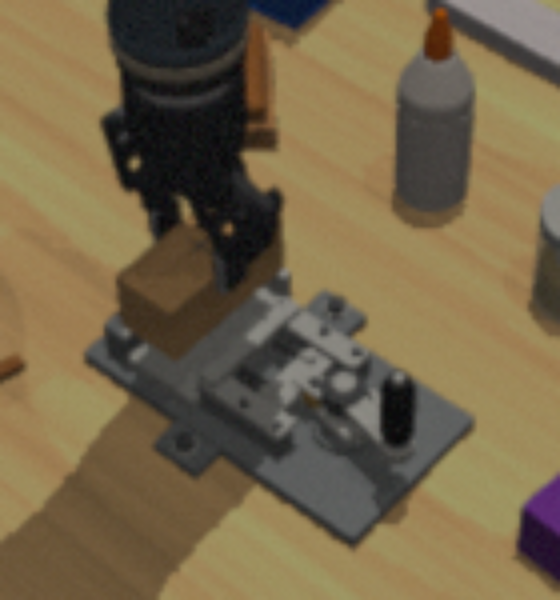

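View pics/c6.png

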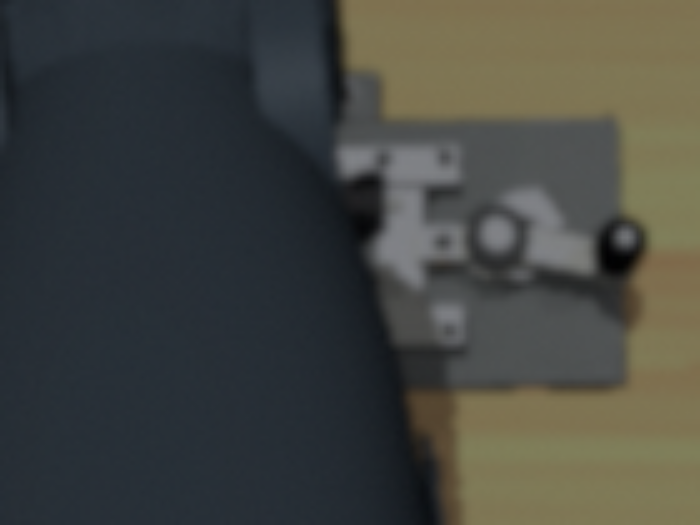

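```bash
python3 - <<'E'
from h import *
g=load('side')
y=np.radians(1.5); sx=np.array([np.cos(y),np.sin(y)]); sy=np.array([-np.sin(y),np.cos(y)])
im=cv2.resize(g['color'][150:230,215:295][...,::-1],None,fx=8,fy=8,interpolation=cv2.INTER_CUBIC)
im=np.clip(im*1.8,0,255).astype(np.uint8)
c=np.array([549.7,73.1])
for z in(65,115):
    P=[(*(c+a*sx+b*sy),z) for a,b in((-55,-25),(-55,25),(55,25),(55,-25))]
    p=((proj(g,P)-[215,150]+.5)*8-.5).astype(int)
    cv2.polylines(im,[p],True,(0,255,0) if z==65 else (0,0,255),1)
cv2.imwrite('pics/c7.png',im)
E
```

```text
(no output)
```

View pics/c7.png

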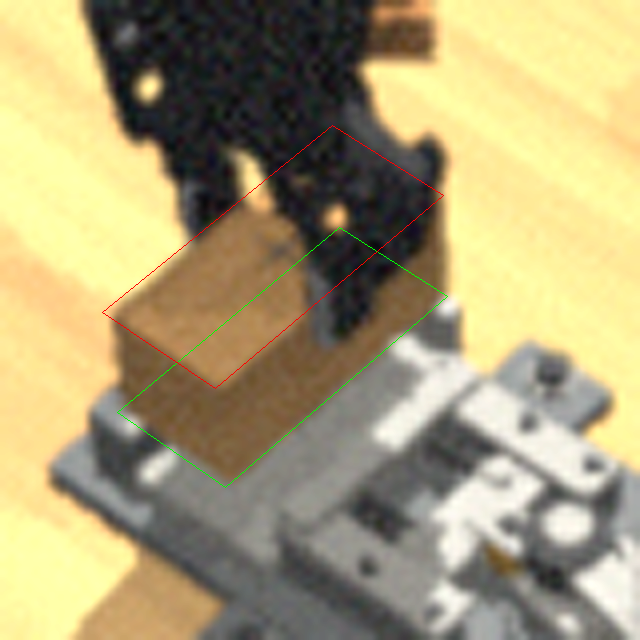

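>>> send_rows:
  steps:
    - {"tx":0,"ty":0,"tz":5,"roll":0}
    - {"tx":0,"ty":0,"tz":10,"roll":0}
    - {"tx":0,"ty":0,"tz":15,"roll":0}
    - {"tx":0,"ty":0,"tz":20,"roll":0}
    - {"tx":0,"ty":0,"tz":25,"roll":0}
    - {"tx":0,"ty":0,"tz":30,"roll":0}
    - {"tx":0,"ty":0,"tz":34,"roll":0}
    - {"tx":0,"ty":0,"tz":37,"roll":0}
    - {"tx":0,"ty":0,"tz":38,"roll":0}
    - {"tx":0,"ty":0,"tz":38,"roll":0}

```text
t: 8.45
tool_pos: [549.3, 73.1, 56.2]
ee_rot: [0.041, -3.141, 0.0]
contact_force: [0.3, 0.5, -2.0]
width: 48.5
```

```bash
python3 - <<'E'
from h import *
shift((549.4,73.1,54),91.5)
E
```

```text
t 8.45 pos [549.3  73.1  56.2] yangle 91.5 tilt z [-2.e-04 -1.e-04 -1.e+00] F [ 0.3  0.5 -2. ] w 48.5 q [ 0.13  0.4  -0.25  0.92 -0.    0.11]
shift [-0.1  0.   2.2] roll 0.0
```

>>> send_rows:
  steps:
    - {"tx":0,"ty":0,"tz":0.5,"roll":0}
    - {"tx":0,"ty":0,"tz":1,"roll":0}
    - {"tx":0,"ty":0,"tz":1.5,"roll":0}
    - {"tx":0,"ty":0,"tz":1.8,"roll":0}
    - {"tx":0,"ty":0,"tz":2,"roll":0}
    - {"tx":0,"ty":0,"tz":2.2,"roll":0}
    - {"tx":0,"ty":0,"tz":2.4,"roll":0}
    - {"tx":0,"ty":0,"tz":2.4,"roll":0}
    - {"tx":0,"ty":0,"tz":2.4,"roll":0}
    - {"tx":0,"ty":0,"tz":2.4,"roll":0}

```text
t: 9.45
tool_pos: [549.4, 73.1, 53.9]
ee_rot: [0.041, -3.141, 0.0]
contact_force: [-0.3, -0.7, -1.3]
width: 48.6
```

>>> send_rows:
  steps:
    - {"tx":-1,"ty":0,"tz":0.3,"roll":0}
    - {"tx":-2,"ty":0,"tz":0.3,"roll":0}
    - {"tx":-3,"ty":0,"tz":0.3,"roll":0}
    - {"tx":-4,"ty":0,"tz":0.3,"roll":0}
    - {"tx":-4.6,"ty":0,"tz":0.3,"roll":0}
    - {"tx":-5.2,"ty":0,"tz":0.3,"roll":0}
    - {"tx":-5.6,"ty":0,"tz":0.3,"roll":0}
    - {"tx":-6,"ty":0,"tz":0.3,"roll":0}
    - {"tx":-6,"ty":0,"tz":0.3,"roll":0}
    - {"tx":-6,"ty":0,"tz":0.3,"roll":0}

```text
t: 10.45
tool_pos: [555.2, 73.2, 53.8]
ee_rot: [0.041, -3.141, 0.0]
contact_force: [-3.5, -1.3, 4.7]
width: 48.6
```

>>> send_rows:
  steps:
    - {"tx":-0.2,"ty":0,"tz":0,"roll":0}
    - {"tx":-0.4,"ty":0,"tz":0,"roll":0}
    - {"tx":-0.6,"ty":0,"tz":0,"roll":0}
    - {"tx":-0.8,"ty":0,"tz":0,"roll":0}
    - {"tx":-1,"ty":0,"tz":0,"roll":0}
    - {"tx":-1,"ty":0,"tz":0,"roll":0}
    - {"tx":-1,"ty":0,"tz":0,"roll":0}
    - {"tx":-1,"ty":0,"tz":0,"roll":0}
    - {"tx":-1,"ty":0,"tz":0,"roll":0}
    - {"tx":-1,"ty":0,"tz":0,"roll":0}

```text
t: 11.45
tool_pos: [555.5, 73.2, 53.7]
ee_rot: [0.041, -3.14, 0.0]
contact_force: [-7.6, -0.8, 7.5]
width: 48.9
```

>>> send_rows:
  steps:
    - {"tx":-0.2,"ty":0,"tz":0,"roll":0}
    - {"tx":-0.3,"ty":0,"tz":0,"roll":0}
    - {"tx":-0.4,"ty":0,"tz":0,"roll":0}
    - {"tx":-0.5,"ty":0,"tz":0,"roll":0}
    - {"tx":-0.5,"ty":0,"tz":0,"roll":0}
    - {"tx":-0.5,"ty":0,"tz":0,"roll":0}
    - {"tx":-0.5,"ty":0,"tz":0,"roll":0}
    - {"tx":-0.5,"ty":0,"tz":0,"roll":0}
    - {"tx":-0.5,"ty":0,"tz":0,"roll":0}
    - {"tx":-0.5,"ty":0,"tz":0,"roll":0}

```text
t: 12.45
tool_pos: [555.5, 73.2, 53.7]
ee_rot: [0.041, -3.139, 0.0]
contact_force: [-9.5, -0.2, 9.1]
width: 48.6
```

```bash
python3 - <<'E'
from h import *
g=grab('side')
shift((549.4,73.1,54),91.5)
y=np.radians(1.5); sx=np.array([np.cos(y),np.sin(y)]); sy=np.array([-np.sin(y),np.cos(y)])
im=cv2.resize(g['color'][150:230,215:295][...,::-1],None,fx=8,fy=8,interpolation=cv2.INTER_CUBIC)
im=np.clip(im*1.8,0,255).astype(np.uint8)
cv2.imwrite('pics/c8.png',im)
E
```

```text
t 12.5 pos [555.5  73.2  53.7] yangle 91.5 tilt z [-2.3e-03 -1.0e-04 -1.0e+00] F [-9.8 -0.1  9.4] w 48.8 q [ 0.13  0.41 -0.23  0.92  0.    0.1 ]
shift [ 6.1  0.1 -0.2] roll 0.0
```

View pics/c8.png

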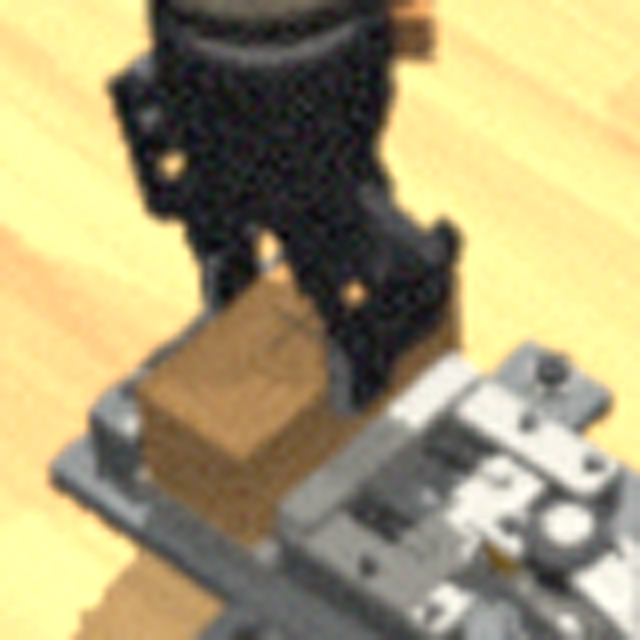

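>>> send_rows:
  steps:
    - {"tx":0,"ty":0,"tz":0,"roll":0}
    - {"tx":0,"ty":0,"tz":0,"roll":0}
    - {"tx":0,"ty":0,"tz":0,"roll":0}
    - {"tx":0,"ty":0,"tz":0,"roll":0}
    - {"tx":0,"ty":0,"tz":0,"roll":0}
    - {"tx":0,"ty":0,"tz":0,"roll":0}
    - {"tx":0,"ty":0,"tz":-4,"roll":0}
    - {"tx":0,"ty":0,"tz":-15,"roll":0}
    - {"tx":0,"ty":0,"tz":-35,"roll":0}
    - {"tx":0,"ty":0,"tz":-60,"roll":0}
  claw: 1

```text
t: 13.5
tool_pos: [556.4, 73.2, 114.5]
ee_rot: [0.041, -3.14, 0.0]
contact_force: [0.4, -0.7, -0.1]
width: 85.4
```

>>> send_rows:
  steps:
    - {"tx":0,"ty":0,"tz":-30,"roll":0}
    - {"tx":0,"ty":0,"tz":-60,"roll":0}
    - {"tx":0,"ty":-30,"tz":-80,"roll":0}
    - {"tx":0,"ty":-75,"tz":-80,"roll":0}
    - {"tx":0,"ty":-120,"tz":-80,"roll":0}
    - {"tx":0,"ty":-165,"tz":-80,"roll":0}
    - {"tx":0,"ty":-210,"tz":-80,"roll":0}
    - {"tx":0,"ty":-250,"tz":-80,"roll":0}
    - {"tx":0,"ty":-280,"tz":-80,"roll":0}
    - {"tx":0,"ty":-280,"tz":-80,"roll":0}

```text
t: 14.5
tool_pos: [564.1, -210.3, 194.4]
ee_rot: [-0.035, 3.141, -0.002]
contact_force: [0.1, 0.5, 0.5]
width: 85.5
```

```bash
python3 - <<'E'
from h import *
g=grab('side');f=grab('top')
shift((549.4,-100,180),91.5)
im=cv2.resize(g['color'][150:265,205:330][...,::-1],None,fx=6,fy=5.2,interpolation=cv2.INTER_CUBIC)
cv2.imwrite('pics/c9.png',np.clip(im*1.6,0,255).astype(np.uint8))
im=cv2.resize(f['color'][175:265,200:330][...,::-1],None,fx=6,fy=6,interpolation=cv2.INTER_CUBIC)
cv2.imwrite('pics/c10.png',np.clip(im*1.6,0,255).astype(np.uint8))
E
```

```text
t 14.6 pos [ 564.  -207.2  194.2] yangle 91.41 tilt z [ 3.e-04  0.e+00 -1.e+00] F [ 0.4 -0.2  0.5] w 85.2 q [-0.35  0.38  0.1   1.29  0.   -0.38]
shift [ 12.  107.5  14.2] roll -0.002
```

View pics/c9.png

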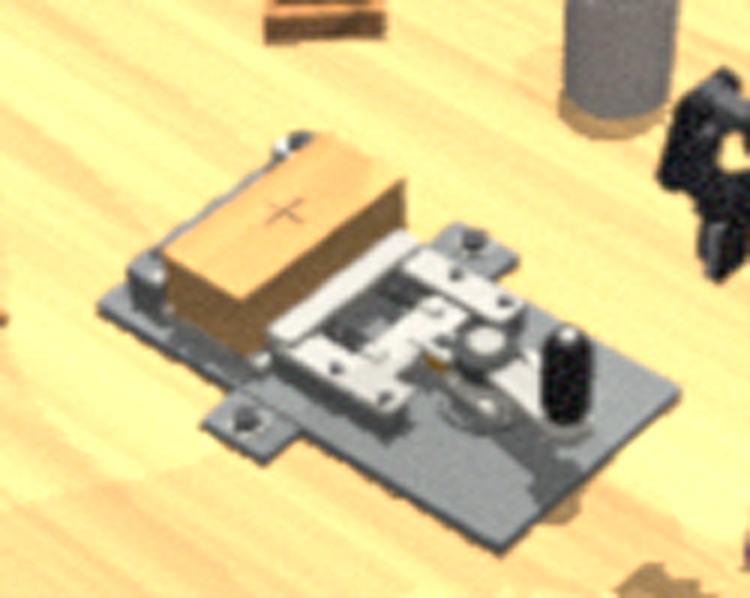

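View pics/c10.png

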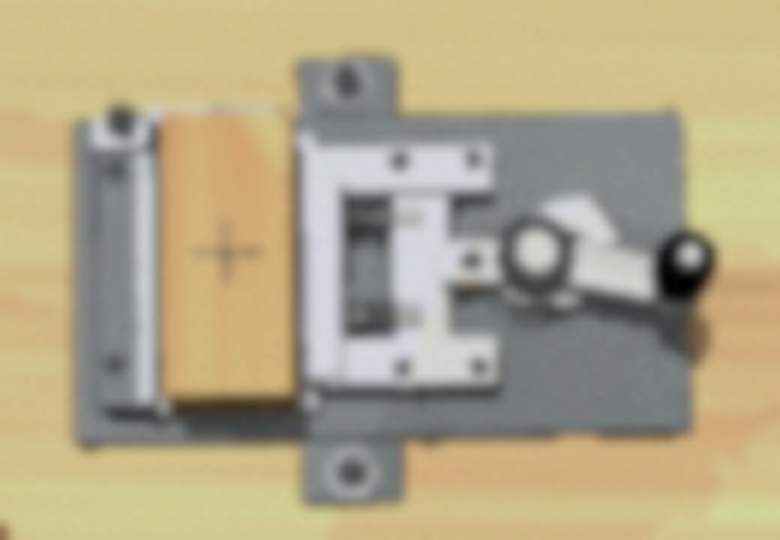

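```bash
python3 - <<'E'
from h import *
t=load('top');s=load('side')
T=lambda x,y:((x+.5)/6-.5+200,(y+.5)/6-.5+175)
S=lambda x,y:((x+.5)/6-.5+205,(y+.5)/5.2-.5+150)
print(ray(t,[T(227,252),T(160,110),T(292,113),T(293,404),T(163,402)],74).round(1))
print(ray(s,[S(285,211),S(405,180),S(243,297),S(165,253)],74).round(1))
# hue edges along columns
g=t['color'].astype(float); sat=g[...,0]-g[...,2]
print([int(x) for x in sat[188:250,231:244].mean(1)])
print(ray(t,[(237,v) for v in(191,192,193,194,241,242,243)],74)[:,0].round(1))
print(ray(t,[(237,v) for v in(191,192,193,194)],44)[:,0].round(1))
E
```

```text
[[556.3  71.3  74. ]
 [610.8  98.1  74. ]
 [610.4  47.9  74. ]
 [498.8  45.2  74. ]
 [499.   93.9  74. ]]
[[557.2  72.3  74. ]
 [609.   46.8  74. ]
 [503.6  45.6  74. ]
 [501.3  92.   74. ]]
[46, 46, 45, 40, 30, 31, 45, 54, 56, 56, 56, 56, 56, 57, 56, 56, 56, 56, 56, 56, 55, 55, 55, 54, 53, 53, 53, 51, 45, 44, 49, 51, 52, 52, 53, 54, 54, 54, 54, 54, 54, 53, 53, 53, 53, 53, 53, 53, 53, 53, 53, 51, 44, 32, 20, 9, 1, -1, -2, 1, 15, 32]
[615.7 613.3 611.  608.7 500.6 498.4 496.1]
[622.1 619.7 617.3 614.9]
```

```bash
python3 - <<'E'
from h import *
shift((549.9,-100.4,160),91.5)
# refine handle top centre: white-ish cap & dark body; via depth clouds
for n in('top','side'):
    f=load(n);P=cloud(f);m=(P[...,2]>108)&(P[...,2]<130)&(abs(P[...,0]-550)<30)&(abs(P[...,1]+100)<30)
    q=P[m];print(n,len(q),q.mean(0).round(1),q.min(0).round(1),q.max(0).round(1))
    m=(P[...,2]>52)&(P[...,2]<72)&(abs(P[...,0]-561)<20)&(abs(P[...,1]+47)<20)
    q=P[m];print('hub',n,len(q),np.median(q,0).round(1),q.min(0).round(1),q.max(0).round(1))
E
```

```text
t 14.6 pos [ 564.  -207.2  194.2] yangle 91.41 tilt z [ 3.e-04  0.e+00 -1.e+00] F [ 0.4 -0.2  0.5] w 85.2 q [-0.35  0.38  0.1   1.29  0.   -0.38]
shift [ 11.5 107.1  34.2] roll -0.002
top 76 [ 547.9 -100.4  116.6] [ 538.5 -110.8  108.1] [558.1 -90.8 128.1]
hub top 147 [558.5 -48.6  58.8] [545.2 -65.2  52.2] [574.2 -32.5  69. ]
side 56 [ 547.4 -102.2  115.7] [ 539.8 -110.2  108.4] [557.4 -89.3 123.9]
hub side 105 [558.1 -49.8  58.3] [544.9 -66.3  52.3] [575.3 -32.   65.6]
```

>>> send_rows:
  steps:
    - {"tx":4,"ty":30,"tz":0,"roll":0}
    - {"tx":10,"ty":70,"tz":0,"roll":0}
    - {"tx":13,"ty":100,"tz":10,"roll":0}
    - {"tx":13,"ty":106,"tz":30,"roll":0}
    - {"tx":13,"ty":107,"tz":50,"roll":0}
    - {"tx":13,"ty":107,"tz":70,"roll":0}
    - {"tx":13,"ty":107,"tz":90,"roll":0}
    - {"tx":13,"ty":107,"tz":104,"roll":0}
    - {"tx":13,"ty":107,"tz":110,"roll":0}
    - {"tx":13,"ty":107,"tz":110,"roll":0}

```text
t: 15.6
tool_pos: [548.0, -99.0, 83.5]
ee_rot: [0.043, -3.14, -0.0]
contact_force: [0.0, 0.5, -0.0]
width: 85.7
```

```bash
python3 - <<'E'
from h import *
g=grab('side');f=grab('top')
shift((549.,-100.6,84),91.5)
im=cv2.resize(g['color'][150:265,225:350][...,::-1],None,fx=6,fy=5.2,interpolation=cv2.INTER_CUBIC)
cv2.imwrite('pics/c11.png',np.clip(im*1.6,0,255).astype(np.uint8))
E
```

```text
t 15.7 pos [548.8 -99.5  84.5] yangle 91.54 tilt z [ 9.e-04 -2.e-04 -1.e+00] F [-0.5 -0.1  0.4] w 85.5 q [-0.18  0.38 -0.2   0.99 -0.   -0.21]
shift [-0.2 -1.1  0.5] roll 0.001
```

View pics/c11.png

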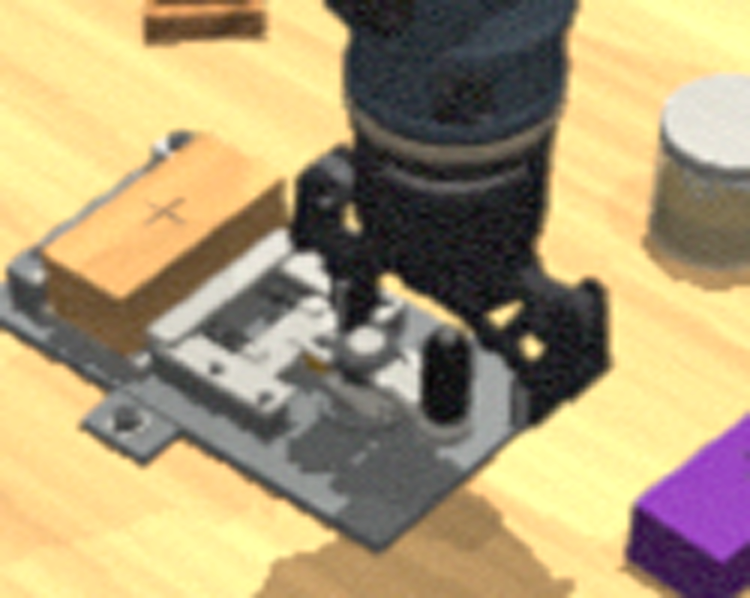

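>>> send_rows:
  steps:
    - {"tx":0,"ty":-1,"tz":0,"roll":0}
    - {"tx":0,"ty":-1,"tz":0,"roll":0}
    - {"tx":0,"ty":-1,"tz":0,"roll":0}
    - {"tx":0,"ty":-1,"tz":0,"roll":0}
    - {"tx":0,"ty":-1,"tz":0,"roll":0}
    - {"tx":0,"ty":-1,"tz":0,"roll":0}
    - {"tx":0,"ty":-1,"tz":0,"roll":0}
    - {"tx":0,"ty":-1,"tz":0,"roll":0}
    - {"tx":0,"ty":-1,"tz":0,"roll":0}
    - {"tx":0,"ty":-1,"tz":0,"roll":0}
  claw: 0

```text
t: 16.7
tool_pos: [549.2, -99.5, 84.4]
ee_rot: [-0.043, 3.139, 0.005]
contact_force: [0.0, 8.3, 5.3]
width: 21.3
```

```bash
cat >> h.py <<'E'
def arc(C,a0,da,n=10,r=55.0,zc=None):
    """print rows for tcp about centre C from current commanded angle a0 by da deg (cw negative), given tool yaw"""
    s=bot.sense();R=Ro.from_rotvec(s['ee_rot']).as_matrix()
    p0=C+r*np.array([np.cos(np.radians(a0)),np.sin(np.radians(a0))])
    out=[]
    for i in range(1,n+1):
        a=np.radians(a0+da*min(1,i/8)); p=C+r*np.array([np.cos(a),np.sin(a)])
        d=R.T@np.r_[p-p0,0]; out.append((round(d[0],1),round(d[1],1)))
    print(out)
def report(C):
    s=bot.sense(); v=s['tool_pos'][:2]-C; a=np.degrees(np.arctan2(v[1],v[0])); u=v/np.linalg.norm(v); tcw=np.array([u[1],-u[0]])
    F=s['contact_force'][:2]
    print('t %.2f angle %.1f r %.1f  effort(cw) %.1f  radial F(out on tool) %.1f Fz %.1f z %.1f'%(s['t'],a,np.linalg.norm(v),-F@tcw,F@u,s['contact_force'][2],s['tool_pos'][2]), s['width'].round(1))
E
python3 - <<'E'
from h import *
s=bot.sense();p=s['tool_pos'];print(p,s['contact_force'],s['width'])
a=np.radians(-101.8);C=p[:2]-55*np.array([np.cos(a),np.sin(a)]);print('C',C)
report(C); arc(C,-101.8,-16)
E
```

```text
[549.21930304 -99.49335436  84.36020761] [0.04162566 8.32395985 5.31412034] 21.34282567453246
C [560.46658589 -45.65564797]Traceback (most recent call last):
  File "<stdin>", line 4, in <module>
  File "h.py", line 46, in report
    print('t %.2f angle %.1f r %.1f  effort(cw) %.1f  radial F(out on tool) %.1f Fz %.1f z %.1f'%(s['t'],a,np.linalg.norm(v),-F@tcw,F@u,s['contact_force'][2],s['tool_pos'][2]), s['width'].round(1))
                                                                                                                                                                                 ^^^^^^^^^^^^^^^^
AttributeError: 'float' object has no attribute 'round'
```

```bash
sed -i "s/s\['width'\].round(1)/round(s['width'],1)/" h.py; python3 - <<'E'
from h import *
C=np.array([560.47,-45.66])
report(C); arc(C,-101.8,-16)
E
```

```text
t 16.70 angle -101.8 r 55.0  effort(cw) -1.7  radial F(out on tool) -8.2 Fz 5.3 z 84.4 21.3
[(np.float64(1.9), np.float64(0.5)), (np.float64(3.7), np.float64(1.0)), (np.float64(5.5), np.float64(1.6)), (np.float64(7.3), np.float64(2.3)), (np.float64(9.1), np.float64(3.0)), (np.float64(10.8), np.float64(3.8)), (np.float64(12.6), np.float64(4.7)), (np.float64(14.3), np.float64(5.6)), (np.float64(14.3), np.float64(5.6)), (np.float64(14.3), np.float64(5.6))]
```

>>> send_rows:
  steps:
    - {"tx":1.9,"ty":1.5,"tz":0,"roll":0}
    - {"tx":3.7,"ty":2,"tz":0,"roll":0}
    - {"tx":5.5,"ty":2.6,"tz":0,"roll":0}
    - {"tx":7.3,"ty":3.3,"tz":0,"roll":0}
    - {"tx":9.1,"ty":4,"tz":0,"roll":0}
    - {"tx":10.8,"ty":4.8,"tz":0,"roll":0}
    - {"tx":12.6,"ty":5.7,"tz":0,"roll":0}
    - {"tx":14.3,"ty":6.6,"tz":0,"roll":0}
    - {"tx":14.3,"ty":6.6,"tz":0,"roll":0}
    - {"tx":14.3,"ty":6.6,"tz":0,"roll":0}

```text
t: 17.7
tool_pos: [534.5, -94.7, 84.3]
ee_rot: [-0.041, 3.14, 0.0]
contact_force: [0.5, 3.0, 7.1]
width: 21.4
```

```bash
python3 - <<'E'
from h import *
C=np.array([560.47,-45.66])
report(C); print(bot.sense()['tool_pos'],bot.sense()['contact_force']); arc(C,-117.8,-20)
E
```

```text
t 17.70 angle -117.8 r 55.5  effort(cw) -1.0  radial F(out on tool) -2.9 Fz 7.1 z 84.3 21.4
[534.54650899 -94.74079446  84.34509407] [0.46495869 3.03674056 7.1166601 ]
[(np.float64(2.1), np.float64(1.2)), (np.float64(4.1), np.float64(2.5)), (np.float64(6.0), np.float64(3.9)), (np.float64(7.9), np.float64(5.4)), (np.float64(9.7), np.float64(7.0)), (np.float64(11.5), np.float64(8.6)), (np.float64(13.2), np.float64(10.3)), (np.float64(14.8), np.float64(12.1)), (np.float64(14.8), np.float64(12.1)), (np.float64(14.8), np.float64(12.1))]
```

>>> send_rows:
  steps:
    - {"tx":2,"ty":1.5,"tz":-0.3,"roll":0}
    - {"tx":4,"ty":2.8,"tz":-0.5,"roll":0}
    - {"tx":5.9,"ty":4.2,"tz":-0.5,"roll":0}
    - {"tx":7.8,"ty":5.7,"tz":-0.5,"roll":0}
    - {"tx":9.6,"ty":7.3,"tz":-0.5,"roll":0}
    - {"tx":11.4,"ty":8.9,"tz":-0.5,"roll":0}
    - {"tx":13.1,"ty":10.6,"tz":-0.5,"roll":0}
    - {"tx":14.6,"ty":12.3,"tz":-0.5,"roll":0}
    - {"tx":14.6,"ty":12.3,"tz":-0.5,"roll":0}
    - {"tx":14.6,"ty":12.3,"tz":-0.5,"roll":0}

```text
t: 18.7
tool_pos: [518.4, -83.0, 84.3]
ee_rot: [0.041, -3.141, 0.001]
contact_force: [-1.7, -0.1, 7.7]
width: 20.9
```

```bash
sed -i 's/round(d\[0\],1),round(d\[1\],1)/float(round(d[0],1)),float(round(d[1],1))/' h.py; python3 - <<'E'
from h import *
C=np.array([560.47,-45.66])
report(C); print(bot.sense()['tool_pos'],bot.sense()['contact_force']); arc(C,-137.8,-24)
E
```

```text
t 18.70 angle -138.4 r 56.3  effort(cw) -1.0  radial F(out on tool) 1.4 Fz 7.7 z 84.3 20.9
[518.39304765 -83.02195495  84.3482603 ] [-1.69396199 -0.14873891  7.74366001]
[(1.8, 2.2), (3.5, 4.6), (5.1, 7.0), (6.5, 9.5), (7.9, 12.0), (9.0, 14.6), (10.1, 17.3), (11.0, 20.1), (11.0, 20.1), (11.0, 20.1)]
```

```bash
cat > fit.py <<'E'
from h import *
from scipy.optimize import least_squares
pts=np.loadtxt('pts.txt')
r=least_squares(lambda c:np.r_[np.hypot(*(pts-c).T)-55,(c-[560.5,-46.2])*0.3],[560,-46]); print('C',r.x,r.fun.round(2))
C=r.x
E
cat > pts.txt <<'E'
549.2 -99.5
534.55 -94.74
518.4 -83.0
E
python3 fit.py; python3 - <<'E'
from fit import *
report(C); a=-137.8
arc(C,np.degrees(np.arctan2(*(pts[-1]-C)[::-1])),-24)
E
```

```text
C [559.05252782 -45.57069214] [-0.18 -0.06  0.26 -0.43  0.19]
C [559.05252782 -45.57069214] [-0.18 -0.06  0.26 -0.43  0.19]
t 18.70 angle -137.4 r 55.3  effort(cw) -1.0  radial F(out on tool) 1.3 Fz 7.7 z 84.3 20.9
[(1.8, 2.2), (3.6, 4.5), (5.2, 6.9), (6.6, 9.4), (8.0, 12.0), (9.2, 14.6), (10.2, 17.2), (11.1, 20.0), (11.1, 20.0), (11.1, 20.0)]
```

>>> send_rows:
  steps:
    - {"tx":1.8,"ty":2.2,"tz":0,"roll":0}
    - {"tx":3.5,"ty":4.5,"tz":0,"roll":0}
    - {"tx":5.1,"ty":6.9,"tz":0,"roll":0}
    - {"tx":6.5,"ty":9.4,"tz":0,"roll":0}
    - {"tx":7.9,"ty":12,"tz":0,"roll":0}
    - {"tx":9.1,"ty":14.6,"tz":0,"roll":0}
    - {"tx":10.1,"ty":17.2,"tz":0,"roll":0}
    - {"tx":11,"ty":20,"tz":0,"roll":0}
    - {"tx":11,"ty":20,"tz":0,"roll":0}
    - {"tx":11,"ty":20,"tz":0,"roll":0}

```text
t: 19.7
tool_pos: [506.2, -63.3, 84.3]
ee_rot: [0.041, -3.14, 0.001]
contact_force: [-2.9, -0.8, 9.7]
width: 21.1
```

```bash
cat > nx.py <<'E'
import sys
from h import *
s=bot.sense(); open('pts.txt','a').write('%.2f %.2f\n'%tuple(s['tool_pos'][:2]))
from fit import *
report(C); print('F',s['contact_force'].round(1))
a=np.degrees(np.arctan2(*(s['tool_pos'][:2]-C)[::-1]))
arc(C,a,float(sys.argv[1]))
E
python3 nx.py -20
```

```text
C [558.50316381 -45.35385144] [-0.06 -0.11  0.    0.25 -0.6   0.25]
t 19.70 angle -161.1 r 55.2  effort(cw) -0.2  radial F(out on tool) 3.0 Fz 9.7 z 84.3 21.1
F [-2.9 -0.8  9.7]
[(0.7, 2.3), (1.2, 4.6), (1.7, 7.0), (2.1, 9.4), (2.3, 11.7), (2.5, 14.1), (2.5, 16.5), (2.5, 18.9), (2.5, 18.9), (2.5, 18.9)]
```

>>> send_rows:
  steps:
    - {"tx":0.9,"ty":2.3,"tz":-0.3,"roll":0}
    - {"tx":1.5,"ty":4.6,"tz":-0.6,"roll":0}
    - {"tx":2,"ty":7,"tz":-0.9,"roll":0}
    - {"tx":2.4,"ty":9.4,"tz":-1,"roll":0}
    - {"tx":2.6,"ty":11.7,"tz":-1,"roll":0}
    - {"tx":2.8,"ty":14.1,"tz":-1,"roll":0}
    - {"tx":2.8,"ty":16.5,"tz":-1,"roll":0}
    - {"tx":2.8,"ty":18.9,"tz":-1,"roll":0}
    - {"tx":2.8,"ty":18.9,"tz":-1,"roll":0}
    - {"tx":2.8,"ty":18.9,"tz":-1,"roll":0}

```text
t: 20.7
tool_pos: [503.2, -43.7, 84.5]
ee_rot: [0.042, -3.139, -0.002]
contact_force: [-5.4, 0.8, -4.5]
width: 21.3
```

```bash
python3 nx.py -20
```

```text
C [558.32151195 -45.25079966] [ 0.01 -0.1  -0.06  0.11  0.17 -0.65  0.28]
t 20.70 angle 178.4 r 55.2  effort(cw) -0.6  radial F(out on tool) 5.4 Fz -4.5 z 84.5 21.3
F [-5.4  0.8 -4.5]
[(-0.2, 2.4), (-0.5, 4.8), (-0.9, 7.1), (-1.4, 9.5), (-2.0, 11.8), (-2.7, 14.1), (-3.5, 16.4), (-4.3, 18.6), (-4.3, 18.6), (-4.3, 18.6)]
```

>>> send_rows:
  steps:
    - {"tx":0.1,"ty":2.4,"tz":0.3,"roll":0}
    - {"tx":0.1,"ty":4.8,"tz":0.3,"roll":0}
    - {"tx":-0.2,"ty":7.1,"tz":0.3,"roll":0}
    - {"tx":-0.7,"ty":9.5,"tz":0.3,"roll":0}
    - {"tx":-1.3,"ty":11.8,"tz":0.3,"roll":0}
    - {"tx":-2,"ty":14.1,"tz":0.3,"roll":0}
    - {"tx":-2.8,"ty":16.4,"tz":0.3,"roll":0}
    - {"tx":-3.7,"ty":18.6,"tz":0.3,"roll":0}
    - {"tx":-3.7,"ty":18.6,"tz":0.3,"roll":0}
    - {"tx":-3.7,"ty":18.6,"tz":0.3,"roll":0}

```text
t: 21.7
tool_pos: [506.9, -25.0, 84.5]
ee_rot: [0.042, -3.14, -0.002]
contact_force: [-4.7, 1.2, -3.7]
width: 21.0
```

```bash
python3 nx.py -15
```

```text
C [558.22167249 -45.17041789] [ 0.07 -0.07 -0.07  0.04  0.07  0.18 -0.68  0.31]
t 21.70 angle 158.6 r 55.2  effort(cw) 0.6  radial F(out on tool) 4.8 Fz -3.7 z 84.5 21.0
F [-4.7  1.2 -3.7]
[(-0.7, 1.6), (-1.5, 3.3), (-2.3, 4.9), (-3.2, 6.4), (-4.2, 8.0), (-5.2, 9.5), (-6.2, 10.9), (-7.3, 12.4), (-7.3, 12.4), (-7.3, 12.4)]
```

>>> send_rows:
  steps:
    - {"tx":-0.4,"ty":1.8,"tz":0.2,"roll":0}
    - {"tx":-1.2,"ty":3.5,"tz":0.2,"roll":0}
    - {"tx":-2,"ty":5.1,"tz":0.2,"roll":0}
    - {"tx":-2.9,"ty":6.6,"tz":0.2,"roll":0}
    - {"tx":-3.9,"ty":8.2,"tz":0.2,"roll":0}
    - {"tx":-4.9,"ty":9.7,"tz":0.2,"roll":0}
    - {"tx":-5.9,"ty":11.1,"tz":0.2,"roll":0}
    - {"tx":-7,"ty":12.6,"tz":0.2,"roll":0}
    - {"tx":-7,"ty":12.6,"tz":0.2,"roll":0}
    - {"tx":-7,"ty":12.6,"tz":0.2,"roll":0}

```text
t: 22.7
tool_pos: [513.9, -12.2, 84.5]
ee_rot: [0.042, -3.141, -0.002]
contact_force: [-5.3, 2.3, -3.5]
width: 21.0
```

```bash
python3 nx.py -15; python3 - <<'E'
from h import *
g=grab('side')
im=cv2.resize(g['color'][150:265,205:330][...,::-1],None,fx=6,fy=5.2,interpolation=cv2.INTER_CUBIC)
cv2.imwrite('pics/c12.png',np.clip(im*1.6,0,255).astype(np.uint8))
E
```

```text
C [558.17521733 -45.11947936] [ 0.12 -0.04 -0.07  0.02  0.02  0.11  0.14 -0.7   0.32]
t 22.70 angle 143.4 r 55.1  effort(cw) 1.3  radial F(out on tool) 5.6 Fz -3.5 z 84.5 21.0
F [-5.3  2.3 -3.5]
[(-1.1, 1.4), (-2.3, 2.8), (-3.5, 4.1), (-4.8, 5.4), (-6.1, 6.6), (-7.5, 7.8), (-8.8, 8.9), (-10.3, 10.0), (-10.3, 10.0), (-10.3, 10.0)]
```

View pics/c12.png

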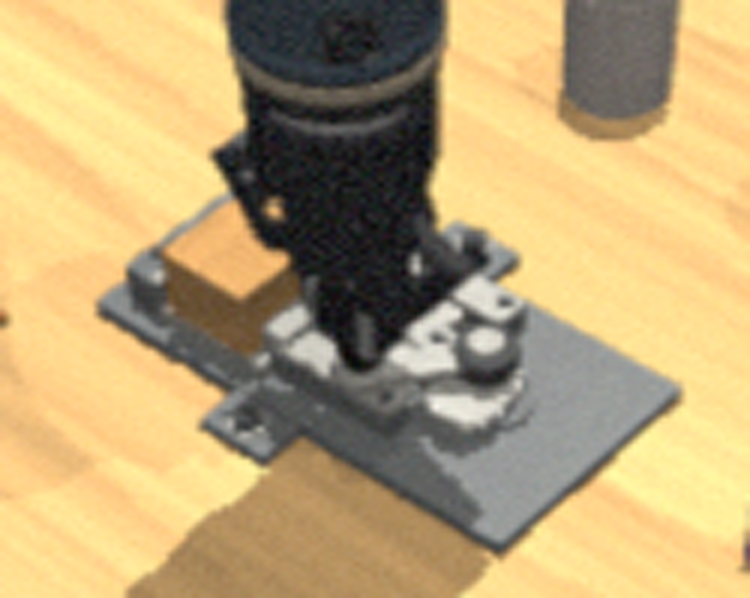

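>>> send_rows:
  steps:
    - {"tx":-0.8,"ty":1.7,"tz":0.1,"roll":0}
    - {"tx":-2,"ty":3.1,"tz":0.2,"roll":0}
    - {"tx":-3.2,"ty":4.4,"tz":0.2,"roll":0}
    - {"tx":-4.5,"ty":5.7,"tz":0.2,"roll":0}
    - {"tx":-5.8,"ty":6.9,"tz":0.2,"roll":0}
    - {"tx":-7.2,"ty":8.1,"tz":0.2,"roll":0}
    - {"tx":-8.5,"ty":9.2,"tz":0.2,"roll":0}
    - {"tx":-10,"ty":10.3,"tz":0.2,"roll":0}
    - {"tx":-10,"ty":10.3,"tz":0.2,"roll":0}
    - {"tx":-10,"ty":10.3,"tz":0.2,"roll":0}

```text
t: 23.75
tool_pos: [524.1, -1.8, 84.5]
ee_rot: [-0.042, 3.141, 0.002]
contact_force: [-4.3, 3.5, -2.7]
width: 20.8
```

```bash
python3 nx.py -15
```

```text
C [558.15492846 -45.08640914] [ 0.15 -0.02 -0.06  0.01  0.    0.08  0.11  0.11 -0.7   0.33]
t 23.75 angle 128.2 r 55.1  effort(cw) 1.2  radial F(out on tool) 5.5 Fz -2.7 z 84.5 20.8
F [-4.3  3.5 -2.7]
[(-1.5, 1.1), (-3.0, 2.1), (-4.5, 3.0), (-6.0, 3.9), (-7.6, 4.8), (-9.2, 5.6), (-10.9, 6.3), (-12.5, 7.0), (-12.5, 7.0), (-12.5, 7.0)]
```

>>> send_rows:
  steps:
    - {"tx":-1.3,"ty":1.4,"tz":0.2,"roll":0}
    - {"tx":-2.8,"ty":2.4,"tz":0.2,"roll":0}
    - {"tx":-4.3,"ty":3.4,"tz":0.2,"roll":0}
    - {"tx":-5.8,"ty":4.3,"tz":0.2,"roll":0}
    - {"tx":-7.4,"ty":5.2,"tz":0.2,"roll":0}
    - {"tx":-9,"ty":6,"tz":0.2,"roll":0}
    - {"tx":-10.7,"ty":6.7,"tz":0.2,"roll":0}
    - {"tx":-12.3,"ty":7.4,"tz":0.2,"roll":0}
    - {"tx":-12.3,"ty":7.4,"tz":0.2,"roll":0}
    - {"tx":-12.3,"ty":7.4,"tz":0.2,"roll":0}

```text
t: 24.75
tool_pos: [536.5, 5.6, 84.4]
ee_rot: [-0.041, 3.14, 0.0]
contact_force: [-3.0, 1.4, 2.3]
width: 20.7
```

```bash
python3 nx.py -15
```

```text
C [558.1455644  -45.05862534] [ 0.17 -0.   -0.05  0.01 -0.01  0.07  0.08  0.08  0.11 -0.71  0.34]
t 24.75 angle 113.1 r 55.1  effort(cw) 2.2  radial F(out on tool) 2.5 Fz 2.3 z 84.4 20.7
F [-3.   1.4  2.3]
[(-1.7, 0.6), (-3.4, 1.2), (-5.1, 1.7), (-6.8, 2.2), (-8.6, 2.6), (-10.4, 3.0), (-12.1, 3.3), (-13.9, 3.5), (-13.9, 3.5), (-13.9, 3.5)]
```

>>> send_rows:
  steps:
    - {"tx":-1.7,"ty":0.8,"tz":0,"roll":0}
    - {"tx":-3.4,"ty":1.4,"tz":0,"roll":0}
    - {"tx":-5.1,"ty":1.9,"tz":0,"roll":0}
    - {"tx":-6.8,"ty":2.4,"tz":0,"roll":0}
    - {"tx":-8.6,"ty":2.8,"tz":0,"roll":0}
    - {"tx":-10.4,"ty":3.2,"tz":0,"roll":0}
    - {"tx":-12.1,"ty":3.5,"tz":0,"roll":0}
    - {"tx":-13.9,"ty":3.7,"tz":0,"roll":0}
    - {"tx":-13.9,"ty":3.7,"tz":0,"roll":0}
    - {"tx":-13.9,"ty":3.7,"tz":0,"roll":0}

```text
t: 25.75
tool_pos: [548.8, 9.2, 84.4]
ee_rot: [0.041, -3.14, 0.001]
contact_force: [-9.3, 0.4, 7.2]
width: 20.9
```

```bash
python3 nx.py -12;  python3 - <<'E'
from h import *
g=grab('side')
im=cv2.resize(g['color'][150:265,205:330][...,::-1],None,fx=6,fy=5.2,interpolation=cv2.INTER_CUBIC)
cv2.imwrite('pics/c13.png',np.clip(im*1.6,0,255).astype(np.uint8))
E
```

```text
C [558.14450085 -45.04701407] [ 0.18  0.01 -0.04  0.01 -0.01  0.06  0.08  0.07  0.1   0.05 -0.71  0.35]
t 25.75 angle 99.7 r 55.1  effort(cw) 9.1  radial F(out on tool) 2.0 Fz 7.2 z 84.4 20.9
F [-9.3  0.4  7.2]
[(-1.4, 0.2), (-2.9, 0.3), (-4.3, 0.5), (-5.7, 0.5), (-7.2, 0.6), (-8.6, 0.6), (-10.1, 0.5), (-11.5, 0.5), (-11.5, 0.5), (-11.5, 0.5)]
```

View pics/c13.png

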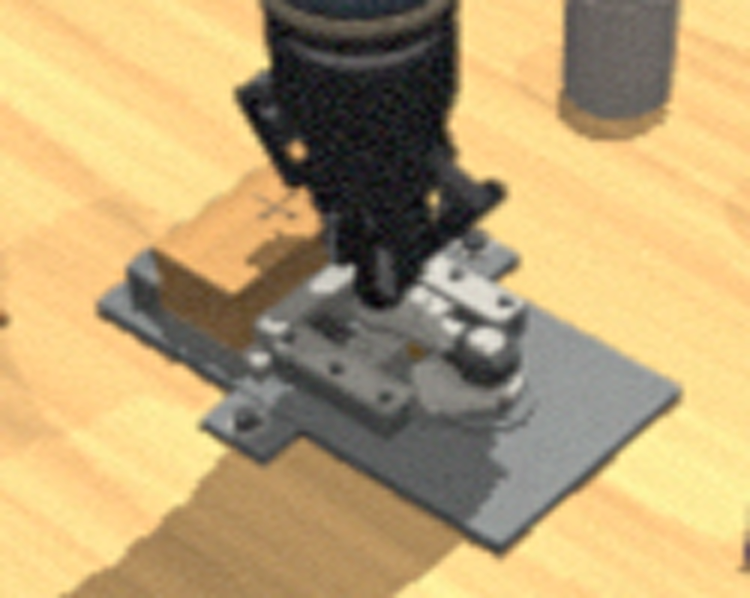

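>>> send_rows:
  steps:
    - {"tx":-1.4,"ty":0.3,"tz":0,"roll":0}
    - {"tx":-2.9,"ty":0.5,"tz":-0.2,"roll":0}
    - {"tx":-4.3,"ty":0.6,"tz":-0.3,"roll":0}
    - {"tx":-5.7,"ty":0.7,"tz":-0.3,"roll":0}
    - {"tx":-7.2,"ty":0.8,"tz":-0.3,"roll":0}
    - {"tx":-8.6,"ty":0.8,"tz":-0.3,"roll":0}
    - {"tx":-10.1,"ty":0.7,"tz":-0.3,"roll":0}
    - {"tx":-11.5,"ty":0.7,"tz":-0.3,"roll":0}
    - {"tx":-11.5,"ty":0.7,"tz":-0.3,"roll":0}
    - {"tx":-11.5,"ty":0.7,"tz":-0.3,"roll":0}

```text
t: 26.8
tool_pos: [559.5, 10.0, 84.4]
ee_rot: [0.041, -3.138, 0.001]
contact_force: [-10.5, -0.7, 5.9]
width: 20.6
```

```bash
python3 nx.py -12
```

```text
C [558.14625663 -45.03363628] [ 0.2   0.02 -0.03  0.02 -0.01  0.06  0.07  0.06  0.08  0.04  0.07 -0.71
  0.35]
t 26.80 angle 88.6 r 55.1  effort(cw) 10.5  radial F(out on tool) -0.9 Fz 5.9 z 84.4 20.6
F [-10.5  -0.7   5.9]
[(-1.4, -0.1), (-2.9, -0.2), (-4.3, -0.4), (-5.7, -0.6), (-7.1, -0.8), (-8.6, -1.1), (-10.0, -1.4), (-11.4, -1.8), (-11.4, -1.8), (-11.4, -1.8)]
```

>>> send_rows:
  steps:
    - {"tx":-1.4,"ty":-0.1,"tz":0,"roll":0}
    - {"tx":-2.9,"ty":-0.2,"tz":0,"roll":0}
    - {"tx":-4.3,"ty":-0.4,"tz":0,"roll":0}
    - {"tx":-5.7,"ty":-0.6,"tz":0,"roll":0}
    - {"tx":-7.1,"ty":-0.8,"tz":0,"roll":0}
    - {"tx":-8.6,"ty":-1.1,"tz":0,"roll":0}
    - {"tx":-10,"ty":-1.4,"tz":0,"roll":0}
    - {"tx":-11.4,"ty":-1.8,"tz":0,"roll":0}
    - {"tx":-11.4,"ty":-1.8,"tz":0,"roll":0}
    - {"tx":-11.4,"ty":-1.8,"tz":0,"roll":0}

```text
t: 27.8
tool_pos: [570.4, 8.6, 84.4]
ee_rot: [0.041, -3.137, 0.001]
contact_force: [-12.5, 0.7, 9.5]
width: 21.0
```

```bash
python3 nx.py -8
```

```text
C [558.14887071 -45.02699307] [ 0.2   0.03 -0.03  0.02 -0.    0.06  0.07  0.06  0.08  0.03  0.06  0.04
 -0.71  0.35]
t 27.80 angle 77.1 r 55.0  effort(cw) 12.3  radial F(out on tool) -2.1 Fz 9.5 z 84.4 21.0
F [-12.5   0.7   9.5]
[(-0.9, -0.2), (-1.9, -0.5), (-2.8, -0.8), (-3.7, -1.1), (-4.6, -1.4), (-5.5, -1.7), (-6.4, -2.1), (-7.3, -2.4), (-7.3, -2.4), (-7.3, -2.4)]
```

>>> send_rows:
  steps:
    - {"tx":-0.9,"ty":-0.3,"tz":-0.2,"roll":0}
    - {"tx":-1.9,"ty":-0.6,"tz":-0.4,"roll":0}
    - {"tx":-2.8,"ty":-0.9,"tz":-0.4,"roll":0}
    - {"tx":-3.7,"ty":-1.2,"tz":-0.4,"roll":0}
    - {"tx":-4.6,"ty":-1.5,"tz":-0.4,"roll":0}
    - {"tx":-5.5,"ty":-1.8,"tz":-0.4,"roll":0}
    - {"tx":-6.4,"ty":-2.2,"tz":-0.4,"roll":0}
    - {"tx":-7.3,"ty":-2.6,"tz":-0.4,"roll":0}
    - {"tx":-7.3,"ty":-2.6,"tz":-0.4,"roll":0}
    - {"tx":-7.3,"ty":-2.6,"tz":-0.4,"roll":0}

```text
t: 28.8
tool_pos: [577.1, 6.6, 84.4]
ee_rot: [0.041, -3.136, -0.0]
contact_force: [-13.9, 2.9, 7.3]
width: 21.1
```

```bash
python3 nx.py -8
```

```text
C [558.14966088 -45.02566862] [ 0.2   0.03 -0.03  0.02 -0.    0.06  0.07  0.06  0.08  0.03  0.06  0.04
  0.01 -0.71  0.35]
t 28.80 angle 69.8 r 55.0  effort(cw) 14.1  radial F(out on tool) -2.1 Fz 7.3 z 84.4 21.1
F [-13.9   2.9   7.3]
[(-0.9, -0.4), (-1.8, -0.7), (-2.6, -1.1), (-3.5, -1.5), (-4.4, -2.0), (-5.2, -2.4), (-6.1, -2.9), (-6.9, -3.3), (-6.9, -3.3), (-6.9, -3.3)]
```

>>> send_rows:
  steps:
    - {"tx":-0.9,"ty":-0.5,"tz":-0.2,"roll":0}
    - {"tx":-1.8,"ty":-0.9,"tz":-0.3,"roll":0}
    - {"tx":-2.6,"ty":-1.3,"tz":-0.3,"roll":0}
    - {"tx":-3.5,"ty":-1.7,"tz":-0.3,"roll":0}
    - {"tx":-4.4,"ty":-2.2,"tz":-0.3,"roll":0}
    - {"tx":-5.2,"ty":-2.6,"tz":-0.3,"roll":0}
    - {"tx":-6.1,"ty":-3.1,"tz":-0.3,"roll":0}
    - {"tx":-6.9,"ty":-3.5,"tz":-0.3,"roll":0}
    - {"tx":-6.9,"ty":-3.5,"tz":-0.3,"roll":0}
    - {"tx":-6.9,"ty":-3.5,"tz":-0.3,"roll":0}

```text
t: 29.8
tool_pos: [584.6, 3.2, 84.5]
ee_rot: [0.041, -3.137, 0.0]
contact_force: [-10.8, 1.5, 2.6]
width: 20.8
```

```bash
python3 nx.py -8
```

```text
C [558.15112466 -45.02404417] [ 0.21  0.03 -0.02  0.02 -0.    0.06  0.07  0.06  0.08  0.03  0.06  0.04
  0.01  0.02 -0.7   0.35]
t 29.80 angle 61.2 r 55.0  effort(cw) 10.2  radial F(out on tool) -3.9 Fz 2.6 z 84.5 20.8
F [-10.8   1.5   2.6]
[(-0.8, -0.5), (-1.6, -1.0), (-2.4, -1.5), (-3.2, -2.0), (-4.0, -2.6), (-4.8, -3.2), (-5.6, -3.7), (-6.3, -4.3), (-6.3, -4.3), (-6.3, -4.3)]
```

>>> send_rows:
  steps:
    - {"tx":-0.7,"ty":-0.7,"tz":0,"roll":0}
    - {"tx":-1.4,"ty":-1.3,"tz":0,"roll":0}
    - {"tx":-2.2,"ty":-1.8,"tz":0,"roll":0}
    - {"tx":-3,"ty":-2.3,"tz":0,"roll":0}
    - {"tx":-3.8,"ty":-2.9,"tz":0,"roll":0}
    - {"tx":-4.6,"ty":-3.5,"tz":0,"roll":0}
    - {"tx":-5.4,"ty":-4,"tz":0,"roll":0}
    - {"tx":-6.1,"ty":-4.6,"tz":0,"roll":0}
    - {"tx":-6.1,"ty":-4.6,"tz":0,"roll":0}
    - {"tx":-6.1,"ty":-4.6,"tz":0,"roll":0}

```text
t: 30.8
tool_pos: [592.3, -1.9, 84.5]
ee_rot: [0.04, -3.139, 0.002]
contact_force: [-6.4, -2.0, -1.6]
width: 21.3
```

```bash
python3 nx.py -6
```

```text
C [558.15280033 -45.02282626] [ 0.21  0.04 -0.02  0.03 -0.    0.06  0.07  0.06  0.08  0.03  0.06  0.04
  0.01  0.01  0.02 -0.7   0.35]
t 30.80 angle 51.6 r 55.0  effort(cw) 3.8  radial F(out on tool) -5.5 Fz -1.6 z 84.5 21.3
F [-6.4 -2.  -1.6]
[(-0.5, -0.5), (-1.1, -0.9), (-1.6, -1.4), (-2.2, -1.9), (-2.7, -2.4), (-3.2, -2.9), (-3.7, -3.4), (-4.2, -3.9), (-4.2, -3.9), (-4.2, -3.9)]
```

>>> send_rows:
  steps:
    - {"tx":-0.3,"ty":-0.8,"tz":0,"roll":0}
    - {"tx":-0.8,"ty":-1.3,"tz":0,"roll":0}
    - {"tx":-1.3,"ty":-1.8,"tz":0,"roll":0}
    - {"tx":-1.9,"ty":-2.3,"tz":0,"roll":0}
    - {"tx":-2.4,"ty":-2.8,"tz":0,"roll":0}
    - {"tx":-2.9,"ty":-3.3,"tz":0,"roll":0}
    - {"tx":-3.4,"ty":-3.8,"tz":0,"roll":0}
    - {"tx":-3.9,"ty":-4.3,"tz":0,"roll":0}
    - {"tx":-3.9,"ty":-4.3,"tz":0,"roll":0}
    - {"tx":-3.9,"ty":-4.3,"tz":0,"roll":0}

```text
t: 31.8
tool_pos: [596.6, -5.8, 84.6]
ee_rot: [0.041, -3.14, 0.001]
contact_force: [-5.7, -0.7, -3.7]
width: 20.9
```

```bash
python3 nx.py -6
```

```text
C [558.14655545 -45.02626064] [ 0.2   0.03 -0.03  0.02 -0.01  0.05  0.07  0.06  0.08  0.03  0.06  0.04
  0.01  0.02  0.02 -0.05 -0.71  0.35]
t 31.80 angle 45.6 r 54.9  effort(cw) 3.6  radial F(out on tool) -4.5 Fz -3.7 z 84.6 20.9
F [-5.7 -0.7 -3.7]
[(-0.5, -0.5), (-1.0, -1.0), (-1.5, -1.6), (-2.0, -2.1), (-2.4, -2.7), (-2.9, -3.2), (-3.3, -3.8), (-3.8, -4.3), (-3.8, -4.3), (-3.8, -4.3)]
```

>>> send_rows:
  steps:
    - {"tx":-0.3,"ty":-0.7,"tz":0.1,"roll":0}
    - {"tx":-0.8,"ty":-1.2,"tz":0.2,"roll":0}
    - {"tx":-1.3,"ty":-1.8,"tz":0.2,"roll":0}
    - {"tx":-1.8,"ty":-2.3,"tz":0.2,"roll":0}
    - {"tx":-2.2,"ty":-2.9,"tz":0.2,"roll":0}
    - {"tx":-2.7,"ty":-3.4,"tz":0.2,"roll":0}
    - {"tx":-3.1,"ty":-4,"tz":0.2,"roll":0}
    - {"tx":-3.6,"ty":-4.5,"tz":0.2,"roll":0}
    - {"tx":-3.6,"ty":-4.5,"tz":0.2,"roll":0}
    - {"tx":-3.6,"ty":-4.5,"tz":0.2,"roll":0}

```text
t: 32.8
tool_pos: [600.6, -10.1, 84.6]
ee_rot: [0.041, -3.14, 0.001]
contact_force: [-4.4, -1.6, -6.4]
width: 21.0
```

```bash
python3 nx.py -5; python3 - <<'E'
from h import *
g=grab('side');f=grab('top')
im=cv2.resize(g['color'][150:265,205:330][...,::-1],None,fx=6,fy=5.2,interpolation=cv2.INTER_CUBIC)
cv2.imwrite('pics/c14.png',np.clip(im*1.6,0,255).astype(np.uint8))
E
```

```text
C [558.14649361 -45.02628513] [ 0.2   0.03 -0.03  0.02 -0.01  0.05  0.07  0.06  0.08  0.03  0.06  0.04
  0.01  0.02  0.02 -0.05 -0.   -0.71  0.35]
t 32.80 angle 39.5 r 55.0  effort(cw) 1.6  radial F(out on tool) -4.4 Fz -6.4 z 84.6 21.0
F [-4.4 -1.6 -6.4]
[(-0.4, -0.5), (-0.7, -1.0), (-1.1, -1.4), (-1.4, -1.9), (-1.8, -2.4), (-2.1, -2.9), (-2.5, -3.4), (-2.8, -3.9), (-2.8, -3.9), (-2.8, -3.9)]
```

View pics/c14.png

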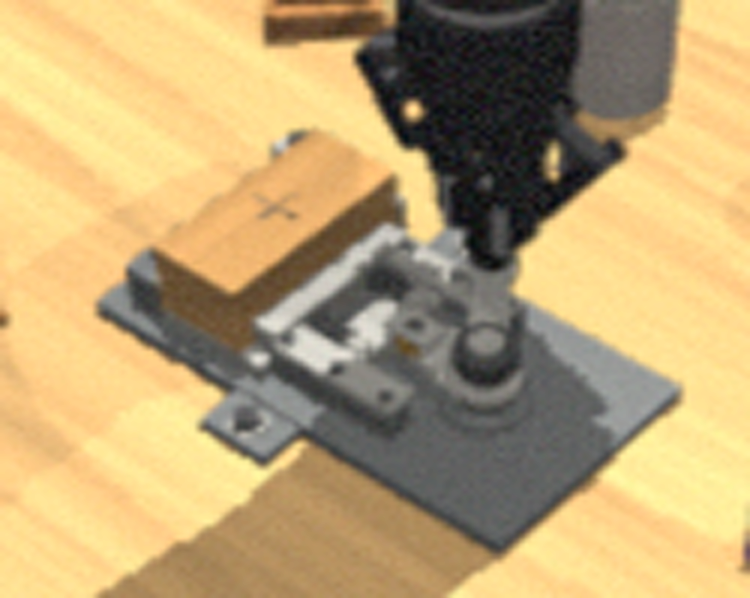

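>>> send_rows:
  steps:
    - {"tx":-0.2,"ty":-0.7,"tz":0.1,"roll":0}
    - {"tx":-0.5,"ty":-1.2,"tz":0.3,"roll":0}
    - {"tx":-0.9,"ty":-1.6,"tz":0.4,"roll":0}
    - {"tx":-1.2,"ty":-2.1,"tz":0.4,"roll":0}
    - {"tx":-1.6,"ty":-2.6,"tz":0.4,"roll":0}
    - {"tx":-1.8,"ty":-2.9,"tz":0.4,"roll":0}
    - {"tx":-1.8,"ty":-2.9,"tz":0.4,"roll":0}
    - {"tx":-1.8,"ty":-2.9,"tz":0.4,"roll":0}
    - {"tx":-1.8,"ty":-2.9,"tz":0.4,"roll":0}
    - {"tx":-1.8,"ty":-2.9,"tz":0.4,"roll":0}

```text
t: 33.9
tool_pos: [603.1, -13.3, 84.6]
ee_rot: [-0.04, 3.141, -0.002]
contact_force: [-3.6, -4.0, -6.7]
width: 21.2
```

```bash
python3 nx.py -5; python3 - <<'E'
from h import *
C=np.array([558.147,-45.026])
for i in range(4):
    bot.grab_frame('top'); report(C)
E
```

```text
C [558.14712314 -45.02609567] [ 0.2   0.03 -0.03  0.02 -0.01  0.05  0.07  0.06  0.08  0.03  0.06  0.04
  0.01  0.02  0.02 -0.06 -0.    0.01 -0.71  0.35]
t 33.90 angle 35.3 r 55.0  effort(cw) -1.2  radial F(out on tool) -5.3 Fz -6.7 z 84.6 21.2
F [-3.6 -4.  -6.7]
[(-0.3, -0.5), (-0.7, -1.0), (-1.0, -1.5), (-1.3, -2.0), (-1.6, -2.5), (-1.9, -3.1), (-2.2, -3.6), (-2.5, -4.1), (-2.5, -4.1), (-2.5, -4.1)]
t 33.95 angle 35.3 r 55.0  effort(cw) -0.5  radial F(out on tool) -4.1 Fz -7.6 z 84.6 21.0
t 34.00 angle 35.3 r 55.0  effort(cw) -1.3  radial F(out on tool) -5.5 Fz -7.0 z 84.6 20.9
t 34.05 angle 35.3 r 55.0  effort(cw) -1.3  radial F(out on tool) -4.7 Fz -7.3 z 84.6 21.0
t 34.10 angle 35.3 r 55.0  effort(cw) -0.2  radial F(out on tool) -5.1 Fz -7.1 z 84.6 20.8
```

>>> send_rows:
  steps:
    - {"tx":-0.1,"ty":-0.6,"tz":-0.1,"roll":0}
    - {"tx":-0.4,"ty":-1,"tz":-0.3,"roll":0}
    - {"tx":-0.8,"ty":-1.6,"tz":-0.4,"roll":0}
    - {"tx":-1.2,"ty":-2.3,"tz":-0.4,"roll":0}
    - {"tx":-1.4,"ty":-2.7,"tz":-0.4,"roll":0}
    - {"tx":-1.4,"ty":-2.7,"tz":-0.4,"roll":0}
    - {"tx":-1.4,"ty":-2.7,"tz":-0.4,"roll":0}
    - {"tx":-1.4,"ty":-2.7,"tz":-0.4,"roll":0}
    - {"tx":-1.4,"ty":-2.7,"tz":-0.4,"roll":0}
    - {"tx":-1.4,"ty":-2.7,"tz":-0.4,"roll":0}

```text
t: 35.1
tool_pos: [604.5, -15.7, 84.7]
ee_rot: [-0.041, 3.141, -0.001]
contact_force: [0.7, -4.8, -15.7]
width: 20.9
```

```bash
python3 - <<'E'
from h import *
C=np.array([558.147,-45.026])
report(C)
for i in range(3):
    bot.grab_frame('top'); report(C)
arc(C,32,4)
E
```

```text
t 35.10 angle 32.3 r 54.9  effort(cw) -4.5  radial F(out on tool) -2.0 Fz -15.7 z 84.7 20.9
t 35.15 angle 32.3 r 54.9  effort(cw) -5.2  radial F(out on tool) -2.0 Fz -15.4 z 84.7 20.8
t 35.20 angle 32.3 r 54.9  effort(cw) -5.1  radial F(out on tool) -1.9 Fz -15.5 z 84.7 21.1
t 35.25 angle 32.3 r 54.9  effort(cw) -5.2  radial F(out on tool) -1.6 Fz -16.1 z 84.7 20.5
[(0.2, 0.4), (0.5, 0.8), (0.7, 1.2), (1.0, 1.6), (1.3, 2.0), (1.5, 2.4), (1.8, 2.8), (2.1, 3.2), (2.1, 3.2), (2.1, 3.2)]
```

```bash
python3 - <<'E'
from h import *
C=np.array([558.147,-45.026])
arc(C,32.3,16)
E
```

```text
[(1.0, 1.6), (2.1, 3.2), (3.2, 4.8), (4.4, 6.3), (5.6, 7.8), (6.9, 9.2), (8.2, 10.6), (9.6, 11.9), (9.6, 11.9), (9.6, 11.9)]
```

>>> send_rows:
  steps:
    - {"tx":1,"ty":1.6,"tz":0.4,"roll":0}
    - {"tx":2.1,"ty":3.2,"tz":0.8,"roll":0}
    - {"tx":3.2,"ty":4.8,"tz":0.9,"roll":0}
    - {"tx":4.4,"ty":6.3,"tz":0.9,"roll":0}
    - {"tx":5.6,"ty":7.8,"tz":0.9,"roll":0}
    - {"tx":6.9,"ty":9.2,"tz":0.9,"roll":0}
    - {"tx":8.2,"ty":10.6,"tz":0.9,"roll":0}
    - {"tx":9.6,"ty":11.9,"tz":0.9,"roll":0}
    - {"tx":9.6,"ty":11.9,"tz":0.9,"roll":0}
    - {"tx":9.6,"ty":11.9,"tz":0.9,"roll":0}

```text
t: 36.25
tool_pos: [594.7, -3.9, 84.6]
ee_rot: [-0.041, 3.14, -0.001]
contact_force: [-1.9, -4.4, -10.1]
width: 21.2
```

```bash
python3 - <<'E'
from h import *
C=np.array([558.147,-45.026])
report(C)
for i in range(2):
    bot.grab_frame('top'); report(C)
arc(C,46.5,4)
E
```

```text
t 36.25 angle 48.3 r 55.0  effort(cw) -1.5  radial F(out on tool) -4.5 Fz -10.1 z 84.6 21.2
t 36.30 angle 48.3 r 55.0  effort(cw) -2.5  radial F(out on tool) -4.2 Fz -9.2 z 84.6 21.1
t 36.35 angle 48.3 r 55.0  effort(cw) -3.0  radial F(out on tool) -3.8 Fz -9.4 z 84.6 20.7
[(0.3, 0.3), (0.7, 0.7), (1.0, 1.0), (1.4, 1.3), (1.7, 1.7), (2.1, 2.0), (2.4, 2.3), (2.8, 2.6), (2.8, 2.6), (2.8, 2.6)]
```

>>> send_rows:
  steps:
    - {"tx":0.1,"ty":-0.3,"tz":0.3,"roll":0}
    - {"tx":0.1,"ty":-0.6,"tz":0.6,"roll":0}
    - {"tx":0.1,"ty":-0.6,"tz":0.6,"roll":0}
    - {"tx":0.1,"ty":-0.6,"tz":0.6,"roll":0}
    - {"tx":0.1,"ty":-0.6,"tz":0.6,"roll":0}
    - {"tx":0.1,"ty":-0.6,"tz":0.6,"roll":0}
    - {"tx":0.1,"ty":-0.6,"tz":0.6,"roll":0}
    - {"tx":0.1,"ty":-0.6,"tz":0.6,"roll":0}
    - {"tx":0.1,"ty":-0.6,"tz":0.6,"roll":0}
    - {"tx":0.1,"ty":-0.6,"tz":0.6,"roll":0}

```text
t: 37.35
tool_pos: [594.9, -4.1, 84.4]
ee_rot: [-0.041, 3.14, 0.0]
contact_force: [-3.9, -2.0, 5.4]
width: 20.7
```

```bash
python3 - <<'E'
from h import *
report(np.array([558.147,-45.026]))
E
```

```text
t 37.35 angle 48.1 r 55.0  effort(cw) 1.6  radial F(out on tool) -4.1 Fz 5.4 z 84.4 20.7
```

>>> send_rows:
  steps:
    - {"tx":0,"ty":0,"tz":0,"roll":0}
    - {"tx":0,"ty":0,"tz":0,"roll":0}
    - {"tx":0,"ty":0,"tz":0,"roll":0}
    - {"tx":0,"ty":0,"tz":0,"roll":0}
    - {"tx":0,"ty":0,"tz":0,"roll":0}
    - {"tx":0,"ty":0,"tz":0,"roll":0}
    - {"tx":0,"ty":0,"tz":0,"roll":0}
    - {"tx":0,"ty":0,"tz":-4,"roll":0}
    - {"tx":0,"ty":0,"tz":-15,"roll":0}
    - {"tx":0,"ty":0,"tz":-35,"roll":0}
  claw: 1

```text
t: 38.35
tool_pos: [593.6, -4.3, 118.5]
ee_rot: [0.041, -3.139, 0.0]
contact_force: [0.7, 0.2, 0.4]
width: 85.4
```

>>> send_rows:
  steps:
    - {"tx":0,"ty":0,"tz":-30,"roll":0}
    - {"tx":0,"ty":0,"tz":-65,"roll":0}
    - {"tx":0,"ty":-30,"tz":-90,"roll":0}
    - {"tx":0,"ty":-70,"tz":-100,"roll":0}
    - {"tx":0,"ty":-110,"tz":-100,"roll":0}
    - {"tx":0,"ty":-155,"tz":-100,"roll":0}
    - {"tx":0,"ty":-200,"tz":-100,"roll":0}
    - {"tx":0,"ty":-240,"tz":-100,"roll":0}
    - {"tx":0,"ty":-270,"tz":-100,"roll":0}
    - {"tx":0,"ty":-270,"tz":-100,"roll":0}

```text
t: 39.35
tool_pos: [601.0, -278.0, 218.9]
ee_rot: [-0.035, 3.141, -0.002]
contact_force: [0.1, 0.6, -0.3]
width: 85.0
```

```bash
python3 - <<'E'
from h import *
g=grab('side','sE.png');f=grab('top','tE.png')
shift((549.4,-100,180),91.5)
im=cv2.resize(g['color'][150:265,205:330][...,::-1],None,fx=6,fy=5.2,interpolation=cv2.INTER_CUBIC)
cv2.imwrite('pics/c15.png',np.clip(im*1.6,0,255).astype(np.uint8))
im=cv2.resize(f['color'][175:265,200:330][...,::-1],None,fx=6,fy=6,interpolation=cv2.INTER_CUBIC)
cv2.imwrite('pics/c16.png',np.clip(im*1.6,0,255).astype(np.uint8))
E
```

```text
t 39.45 pos [ 601.2 -274.7  219. ] yangle 91.42 tilt z [ 2.e-04  1.e-04 -1.e+00] F [-0.6 -0.4  0. ] w 85.4 q [-0.43  0.48  0.33  1.41  0.   -0.45]
shift [ 47.4 175.9  39. ] roll -0.001
```

View pics/c15.png

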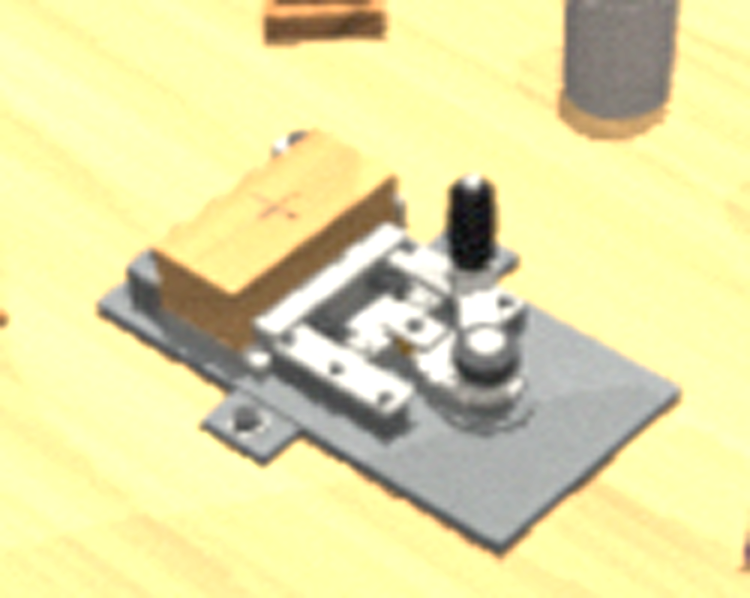

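View pics/c16.png

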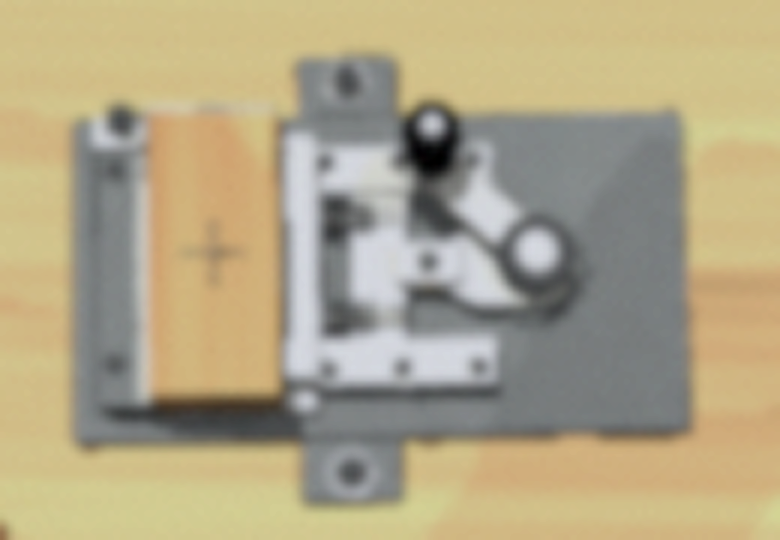

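```bash
python3 - <<'E'
from h import *
t=load('top');s=load('side')
T=lambda x,y:((x+.5)/6-.5+200,(y+.5)/6-.5+175)
S=lambda x,y:((x+.5)/6-.5+205,(y+.5)/5.2-.5+150)
h=ray(t,[T(432,125)],120)[0],ray(s,[S(474,181)],120)[0];print(h)
for q in h: print(np.degrees(np.arctan2(q[1]+46.5,q[0]-560.5)))
print(ray(t,[T(214,252)],74),ray(s,[S(279,209)],74))
g=t['color'].astype(float); sat=g[...,0]-g[...,2]
print([int(x) for x in sat[188:198,229:242].mean(1)])
bot.grab_frame('side');f=grab('top','tF.png')
print(np.abs(f['color'].astype(int)-t['color']).mean())
E
```

```text
(array([596.93646612,  -5.51340534, 120.        ]), array([598.09004415,  -5.05390189, 120.        ]))
48.363385979417934
47.79315971841843
[[556.28193022  76.22475505  74.        ]] [[556.44026143  75.26605447  74.        ]]
[46, 46, 45, 40, 30, 32, 45, 54, 55, 55]Traceback (most recent call last):
  File "<stdin>", line 11, in <module>
    return format.read_array(
           ~~~~~~~~~~~~~~~~~^
        bytes,
        ^^^^^^
    ...<2 lines>...
        max_header_size=self.max_header_size
        ^^^^^^^^^^^^^^^^^^^^^^^^^^^^^^^^^^^^
    )
    ^
    data = _read_bytes(fp, read_size, "array data")
    r = fp.read(size - len(data))
    data = self._read1(n)
    self._update_crc(data)
    ~~~~~~~~~~~~~~~~^^^^^^
    raise BadZipFile("Bad CRC-32 for file %r" % self.name)
zipfile.BadZipFile: Bad CRC-32 for file 'color.npy'
```

View pics/tF.png

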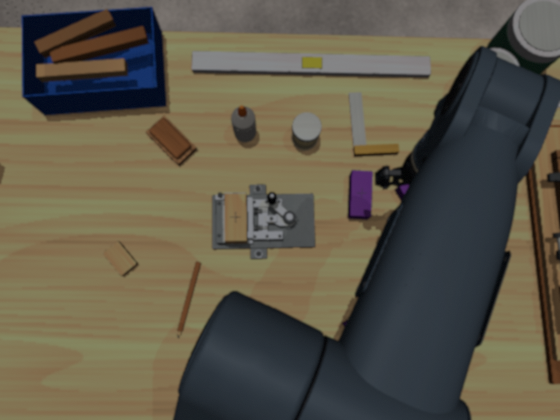

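```bash
python3 - <<'E'
from h import *
print(bot.job_done()); print(bot.sense()['t'])
E
```

```text
the job is handed in; nothing more can be done
None
the job is handed in; nothing more can be done
```

The blank is clamped in the vise with the pencil cross up and butted against the end stop. The crank was left in what I judge to be the cam's dwell, and the job is handed in. Last reading before hand-in was 39.5 s, plus a few camera calls.

- **Placing:** I pushed the blank against the stop until the arm stopped advancing, at about 10 N (limit 40 N). In the last images its cross is at about (556, 76) mm against an estimated seat middle of (557, 76) mm.
- **Cranking:** The effort read about 1–2 N until the jaw met the blank, peaked near 14 N, then fell. That peak is about 3 N above the 11 N you gave; I put the difference down to friction.
- **Overshoot:** I went about 16° too far. The handle began to drag on at about 5 N, so I turned it back to the middle of the low-effort band, where turning took about +3.7 N forward and −2.5 N back.
- **After letting go:** The handle stayed at 48°, the same in both views, and the jaw stayed on the blank. The bystander objects looked unmoved in the last top picture, though the arm hid the lower right of the bench.

**Checks that failed or were weak:**
- The dwell position is inferred from effort readings only; I did not see the roller on the flat.
- The final picture-difference check for stillness crashed on a file error. The evidence that the handle and jaw held is that they looked unmoved in the pictures taken over about a second after release.
- Measured positions agree only to about 1–2 mm, so contact with the stop rests on the force reading.

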